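Fit the long spacer sleeve on the assembly stand

TASK

Swing the strap of the assembly stand well aside, take the longer of the two spacer sleeves off its leaning peg and slide it over the stand's upright shaft until it sits fully home on the shoulder, lowering it gently rather than letting it drop. Then swing the strap back over the sleeve to its stop and let go. Leave the shorter sleeve on its peg and do not disturb the other things on the bench.

Things in the scene. Friction and masses are not known exactly. Their poses are not given: they have to be found in the camera images.
- stand: Assembly stand, fixed: grey base plate 200 x 90 x 14 mm with an upright steel shaft, 24 mm in diameter, from a shoulder (52 mm diameter, top 24 mm above the bench) to 99 mm; its last 12 mm taper to 12 mm diameter. Origin on the bench under the shaft; z up; +x points from the shaft to the pillar (22 mm diameter, axis at x = 100 mm, strap hub and bolt up to 143 mm).
- shaft_top (a point): Centre of the top end of the upright steel shaft, 99 mm above the bench.
- stand_home (a point): Point on the shaft's axis, 69 mm above the bench, where the middle of the long sleeve lies when the sleeve sits fully home on the shoulder (its top end is then at 114 mm).
- strap (a joint): Flat dark steel strap, 28 mm wide and 10 mm thick, underside 120 mm and upper face 130 mm above the bench, that swings level about the pillar's upright axis. Angle in rad: 0 = against its stop, its end and knob straight above the shaft; grows clockwise seen from above (from the shaft towards the stand's +y side) up to 1.75, where it also stops. It turns with light friction (about 1 N at the knob) and stays where it is left.
- strap_knob (a point): The strap's round black knob, 22 mm in diameter, standing upright on the strap's end, 100 mm from the pivot axis. The point lies on its axis, 149 mm above the bench; the knob reaches from 130 to 168 mm.
- strap_pivot (a point): Point on the strap's upright pivot axis, at the same height as the knob's point.
- rack: Wooden storage rack fixed to the bench, 105 x 250 mm: a sloping deck with two wooden pegs 140 mm apart along its y axis (at y = -70 and +70 mm), each 24 mm in diameter and 50 mm long, square to the deck and leaning 35 degrees from vertical towards the rack's -x side (the robot). A sleeve can leave its peg only along the peg's axis. Origin under the middle of the rack on the bench, z up. Which sleeve is on which peg varies.
- sleeve_long: The long aluminium sleeve (see its middle point); origin at the centre of its foot end, z along its axis.
- sleeve_long_mid (a point): Middle of the longer plain aluminium spacer sleeve: a straight tube 90 mm long, 44 mm outer and 28 mm inner diameter, about 0.26 kg. z runs along its axis and away from the deck while it is on its peg. Either end may go down on the shaft.
- sleeve_short_mid (a point): Middle of the shorter plain aluminium sleeve: a tube 65 mm long, 44 mm outer and 28 mm inner diameter, on the other peg; to be left there.
- steel_tin: Bystander: open steel tin, 67 mm across, 39 mm high; origin at the centre of its underside.
- angle_offcut: Bystander: rusty angle-iron offcut 30 x 90 x 30 mm; origin under its middle.
- black_box: Bystander: small black plastic case 64 x 86 x 26 mm; origin under its middle.
There are look-alikes about, which are no part of the job. What is shaped like the sleeve_long but red or turquoise is not meant.

How it is judged (in metres and radians):
On the way, in this order (a step that is already met when the one before it is completed fails the run):
1. the strap is swung well aside (more than 0.8 rad) (value of joint strap above 0.8 rad), for 0.2 s.
2. the long sleeve is off its leaning peg (its middle more than 70 mm from where it started) (distance of sleeve_long_mid from where it was at the start of the episode above 0.07 m), for 0.1 s.
3. the long sleeve sits fully home on the shaft, with the strap still aside (distance between sleeve_long_mid and stand_home below 0.006 m and angle between the z axis of sleeve_long and the z axis of stand, either way round below 0.08 rad and value of joint strap above 0.5 rad), for 0.2 s.
At the end, for the whole second after the job is handed in: The long sleeve is on the upright shaft, fully home on the shoulder (its middle within 6 mm of the home point, axis within 0.08 rad of the shaft's) and at rest, and the strap is back over it, within 0.15 rad of its stop (distance between sleeve_long_mid and stand_home below 0.006 m and angle between the z axis of sleeve_long and the z axis of stand, either way round below 0.08 rad and value of joint strap below 0.15 rad and linear speed of sleeve_long below 0.02 m/s and not (velocity of joint strap above 0.1 rad/s)); the robot touches nothing.
It fails at once if the long sleeve drops down the shaft (faster than 0.5 m/s with the shaft inside it) (linear speed of sleeve_long above 0.5 m/s and horizontal distance between sleeve_long_mid and stand_home below 0.006 m and height (world z) of sleeve_long_mid below 0.142 m).
It fails at once if the short sleeve is moved from its place by more than 20 mm (distance of sleeve_short_mid from where it was at the start of the episode above 0.02 m).
It fails at once if the steel tin is pushed by more than 30 mm (distance of steel_tin from where it was at the start of the episode above 0.03 m).
It fails at once if the angle-iron offcut is pushed by more than 30 mm (distance of angle_offcut from where it was at the start of the episode above 0.03 m).
It fails at once if the black case is pushed by more than 30 mm (distance of black_box from where it was at the start of the episode above 0.03 m).
It also fails if it takes over 72 s, if anything falls off the work surface, if the arm or the gripper's body presses on something with over 40 N, if the wrist force passes 120 N, or if a joint passes its speed limit or range.

ROBOT

A 6-joint arm with a two-finger parallel gripper is mounted at the origin on a cart in front of the work surface, level with it; the furniture and walls round the work are solid. World frame = base frame: x ahead of the robot, y to its left, z up, the work surface at z = 0. Lengths are in m, angles in degrees, forces in N, time in s.
With the tool pointing down it reaches from about 0.375 to 0.9 m from the base axis. Payload 3.1 kg.
Tool frame: the origin (TCP) lies at the very end of the fingers, on their centre line; the grasp point (between the pads) lies 19 mm behind it; x points along the fingers, z is the direction in which the jaws open and shut, and the axes are right-handed (so a half turn about x gives the same grasp; the last joint's range is limited). The gripper opens to 87 mm and grips with 3 to 60 N. Pads are 19 mm wide; open, the fingers measure 117 mm over their backs; the gripper's body (75 mm by 190 mm) begins 51 mm behind the grasp point.
Start: joints at [63.34, 30.224, 82.088, -0, 67.689, -10.227], TCP at [0.177, 0.599, 0.223] pointing down, gripper open.
Joint ranges: [-176.69, 176.69], [-43.24, 126.21], [12.49, 139.97], [-82, 262], [0, 151.66], [-163.58, 163.58]. Speed limits (degrees/s): [159.86, 159.86, 180, 180, 180, 180].

INTERFACE

Orientations are given as a 3x3 rotation matrix whose columns are the frame's x, y, z axes.
In Python, from rig import bot gives the robot as it stands.
- The arm moves only by the tool send_rows, never from a script. Its arguments are lists of equal length, an entry for each row: "fingers": the opening, from 0 (shut) to 1 (fully open); "dp": the shift along the world's x, y, z in mm, a list of three; "turn": the turn, a rotation vector about the world's x, y, z in rad, a list of three. In form: {"fingers": [fingers, ...], "dp": [[tx, ty, tz], ...], "turn": [[rx, ry, rz], ...]}. A call has 1 to 10 rows; each row is the pose to reach, as a shift and turn from the pose measured when the call began; what a row does not reach only later rows make up. A row lasts 1/12 s, in which the tool goes at most 41.7 mm and 7.16 degrees, less where a joint would pass 70% of its speed; a pose out of reach is approached as far as the arm can. A call with a gripper value outside its range is refused whole. The fingers move at their own pace and stop on an object; the grip force is fixed at half the most. Time passes only in rows, so rows that repeat a pose let the fingers close. It gives the time, the measured TCP pose, the force and the opening at its end, in the units of the state.
- bot.read_state(): the state, without advancing time (a new reading comes with each control period).
- bot.capture(name): name is "scene" or "side" or "wrist"; returns a dict with "img" (384x512x3 uint8, blue, green, red), "z_map" (384x512 float32, m along the optical axis (not along the pixel's ray), 0 where there is no reading), "mtx" (3x3 intrinsics, pixels), "origin" and "orientation" of the camera in the world; the wrist camera has in their place "hand_eye" (4x4, takes a point from camera to tool coordinates, whose origin is the TCP and whose axes are the tool frame's). Camera axes: x right, y up, looking along -z (the intrinsics and any distortion apply to the point x, -y, -z); pixel columns grow to the right and rows downward; lengths in m; the calibration is good to about 2 mm. A picture is of the moment at which its call begins: read the wrist's pose just before it.
- bot.hand_in(): hands the job in, once; it reports no verdict.
The state is a dict: "time_s": time; "joint_positions": joint angles; "qvel": joint speeds; "tau": joint torques, N m; "position": TCP position; "tcp_rot": TCP orientation; "force": force on the tool from outside, world axes, zero at the start; "moment": the same for the moment, N m; "opening": opening from 0.0 (shut) to 1.0 (fully open).
Only numpy, scipy, OpenCV 4.12 (cv2) and the standard library are available. Lean on these libraries where they do the work, as an engineer would, in place of code of your own. Each camera call takes 0.05 s, during which the arm holds its last target.

## Working session

There is one attempt and no reset: what is moved stays moved. The work goes in short steps, Python scripts to look and compute and a tool call to move; the robot and the scene stay as the last step left them, time stands still between calls to the robot, and variables do not carry over. Pictures are saved under pics/ and viewed, and the job is handed in when it is done.

Besides the shell and the picture viewer there is one more tool, called by a JSON object that holds its "method" and its "body". send_rows: Moves the arm, as the interface text tells. Its arguments: {"type":"object","properties":{"fingers":{"type":"array","items":{"type":"number"}},"dp":{"type":"array","items":{"type":"array","items":{"type":"number"}}},"turn":{"type":"array","items":{"type":"array","items":{"type":"number"}}}},"required":["fingers","dp","turn"]}

```bash
ls; mkdir -p pics
cat > h.py <<'E'
import numpy as np, cv2
from rig import bot
def world(c, st=None):
    z=c["z_map"]; K=np.array(c["mtx"]); h,w=z.shape
    u,v=np.meshgrid(np.arange(w),np.arange(h))
    x=(u-K[0,2])/K[0,0]*z; y=(v-K[1,2])/K[1,1]*z
    p=np.stack([x,-y,-z],-1)
    if "hand_eye" in c:
        H=np.array(c["hand_eye"]); p=p@H[:3,:3].T+H[:3,3]
        p=p@np.array(st["tcp_rot"]).T+np.array(st["position"])
    else:
        p=p@np.array(c["orientation"]).T+np.array(c["origin"])
    p[z==0]=np.nan
    return p
E
python3 - <<'E'
from h import *
st=bot.read_state(); print(st)
for n in ["scene","side","wrist"]:
    c=bot.capture(n); print(n,{k:v for k,v in c.items() if k not in("img","z_map")})
    cv2.imwrite(f"pics/{n}0.png",c["img"]); np.savez(f"pics/{n}0.npz",P=world(c,st),img=c["img"])
E
```

```text
pics
{'time_s': 0.0, 'joint_positions': array([ 6.33389435e+01,  3.02774199e+01,  8.21561433e+01,  4.36212535e-04,
        6.76891033e+01, -1.02281323e+01]), 'qvel': array([ 0.01859208, -0.03594254, -0.05447569,  0.07124402, -0.03340045,
       -0.09073943]), 'tau': array([ 2.44456078e-04, -4.40045571e+01, -1.76590705e+01,  6.32399297e-02,
        5.83546737e-02, -1.67130252e-04]), 'position': array([0.17645408, 0.59881443, 0.22158956]), 'tcp_rot': array([[-9.66956291e-04, -9.59150566e-01,  2.82894427e-01],
       [-1.91014151e-03,  2.82895815e-01,  9.59148742e-01],
       [-9.99997708e-01,  3.87086523e-04, -2.10566120e-03]]), 'force': array([0.39415548, 0.19382039, 0.08680548]), 'moment': array([ 0.02331014, -0.05880014, -0.02550852]), 'opening': 0.9988507734334648}
scene {'mtx': array([[371.20940899,   0.        , 254.16685255],
       [  0.        , 371.20940899, 189.36343541],
       [  0.        ,   0.        ,   1.        ]]), 'origin': array([-0.02580722, -0.40754942,  1.01636681]), 'orientation': array([[ 0.57452109,  0.65143403, -0.49553931],
       [-0.81834459,  0.46858157
[... 275 characters left out ...]
,  0.65036775]), 'orientation': array([[ 0.93017024,  0.15892015, -0.33094971],
       [-0.36712473,  0.40672091, -0.83653902],
       [ 0.00166126,  0.89962353,  0.4366632 ]])}
wrist {'mtx': array([[282.29760168,   0.        , 256.28815382],
       [  0.        , 282.29760168, 191.89928656],
       [  0.        ,   0.        ,   1.        ]]), 'hand_eye': array([[ 1.30809695e-03,  2.66446689e-01, -9.63848770e-01,
        -1.61695185e-01],
       [ 6.00387713e-04,  9.63849211e-01,  2.66447626e-01,
         7.34518840e-02],
       [ 9.99998964e-01, -9.27222284e-04,  1.10083689e-03,
        -1.04191570e-03],
       [ 0.00000000e+00,  0.00000000e+00,  0.00000000e+00,
         1.00000000e+00]])}
```

View pics/scene0.png

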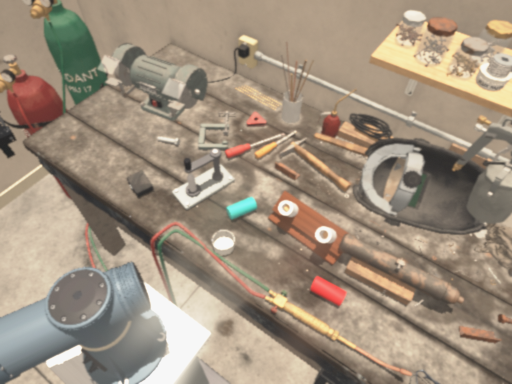

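View pics/side0.png

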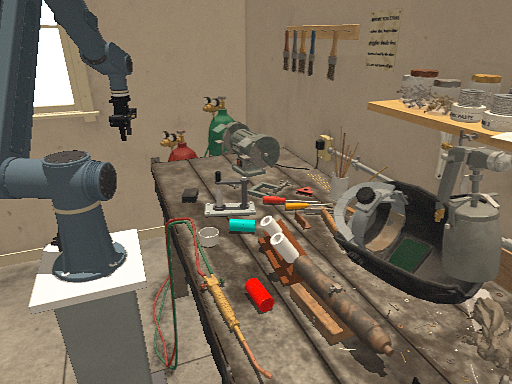

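View pics/wrist0.png

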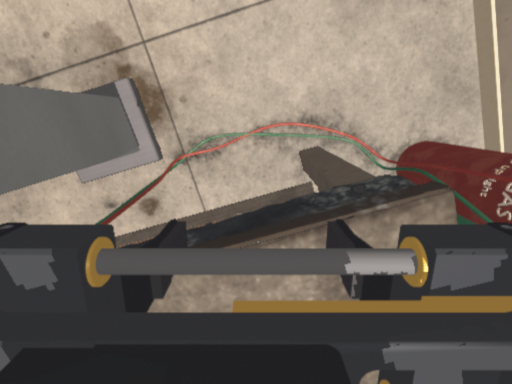

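The scene view shows the stand at about (203,185), with its strap and knob at about (187,165)–(215,155). The rack is at (308,228) with two sleeves at (287,208) and (323,235). The turquoise (240,208) and red (328,290) tubes are decoys. Next I enlarge the crops.

Run:
```python
from h import *
a=np.load("pics/scene0.npz")["img"]; b=np.load("pics/side0.npz")["img"]
A=cv2.resize(a[140:265,165:365],None,fx=4,fy=4,interpolation=cv2.INTER_CUBIC)
B=cv2.resize(b[160:285,190:320],None,fx=4.6,fy=4.6,interpolation=cv2.INTER_CUBIC)
cv2.imwrite("pics/sc_crop.png",A);cv2.imwrite("pics/si_crop.png",B)
```

```text
(no output)
```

View pics/sc_crop.png

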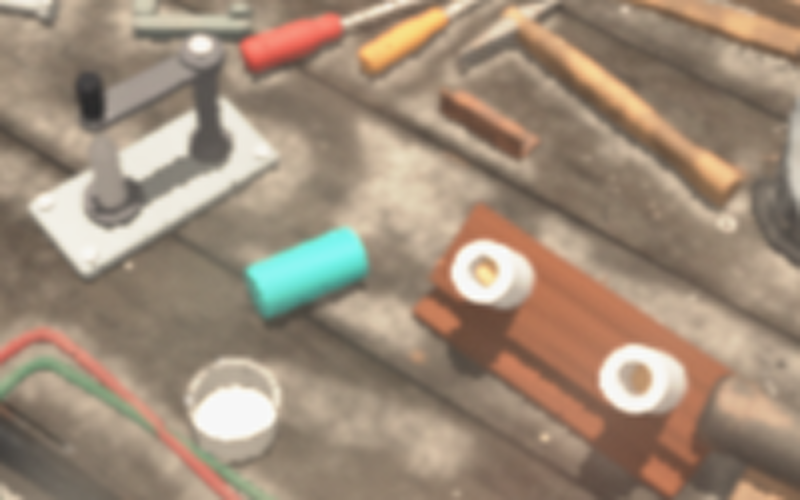

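View pics/si_crop.png

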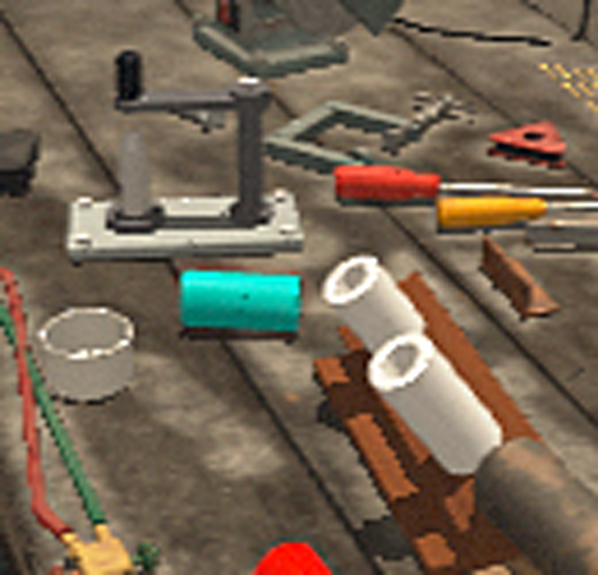

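The candidates for the long sleeve are the one nearer in the side view, at (325,235) scene / about (285,248) side, and the farther one, at (287,208) scene / about (272,226) side. The nearer one looks longer and its peg sits deeper in the bore. I'll check this with the depth map.

Run:
```python
from h import *
S=np.load("pics/scene0.npz")["P"]; D=np.load("pics/side0.npz")["P"]; im=np.load("pics/scene0.npz")["img"]; dm=np.load("pics/side0.npz")["img"]
np.set_printoptions(precision=4,suppress=True)
for n,(u,v) in dict(knob=(187,161),hub=(215,151),sh_left=(281,208),bench=(250,180),longrim=(317,235),rackdeck=(300,222),tin=(223,243),box=(140,183),angle=(287,170),turq=(241,208),red=(328,290),deckL=(280,225)).items():
    print(n,S[v,u])
# sleeves: white pixels points
for name,P,img in (("scene",S,im),("side",D,dm)):
    hsv=cv2.cvtColor(img,cv2.COLOR_BGR2HSV)
    m=(hsv[...,1]<40)&(hsv[...,2]>140)&(P[...,2]>0.03)&(P[...,2]<0.25)
    n,l,s,c=cv2.connectedComponentsWithStats(m.astype(np.uint8))
    for i in range(1,n):
        if s[i,4]>60:
            q=P[l==i]; print(name,c[i],s[i,4],np.nanmin(q,0),np.nanmax(q,0),np.nanmedian(q,0))
```

```text
knob [0.4693 0.172  0.1644]
hub [0.5657 0.1431 0.1421]
sh_left [ 0.5309 -0.1315  0.0989]
bench [ 0.6279  0.0499 -0.0018]
longrim [ 0.5006 -0.2672  0.12  ]
rackdeck [ 0.5564 -0.1897  0.0412]
tin [ 0.3779 -0.026  -0.0007]
box [0.3857 0.3313 0.0227]
angle [ 0.7199 -0.0415  0.0272]
turq [ 0.4949 -0.0095  0.0363]
red [ 0.4148 -0.3638  0.0388]
deckL [ 0.5266 -0.1379  0.0136]
scene [120.5083  50.875 ] 120 [0.6604 0.6539 0.1991] [0.7576 0.72   0.2213] [0.7011 0.6962 0.2142]
scene [268.4783  59.587 ] 138 [1.0696 0.2152 0.1244] [1.0939 0.3438 0.1471] [1.0793 0.2817 0.1366]
scene [162.7851  74.0209] 1098 [0.6414 0.3629 0.1398] [0.7998 0.6759 0.2233] [0.7113 0.4908 0.1953]
scene [109.9747  62.7722] 79 [0.6239 0.649  0.1954] [0.6554 0.7171 0.2127] [0.6391 0.6811 0.2035]
scene [327.8596  84.9382] 178 [ 1.0728 -0.0682  0.1218] [1.0942 0.1042 0.1427] [1.0803 0.0116 0.1356]
scene [411.2839 120.6179] 560 [ 1.0698 -0.5151  0.1211] [ 1.0938 -0.0764  0.1474] [ 1.0801 -0.3122  0.1342]
scene [205.4585 158.2293] 205 [0.472  0.1268 0.1248] [0.5822 0.1794 0.1444] [0.5317 0.1566 0.1295]
scene [487.5455 152.899
[... 340 characters left out ...]
.2152] [ 0.6824 -0.3895  0.2487] [ 0.675  -0.4085  0.2307]
scene [287.3913 208.0109] 184 [ 0.5187 -0.1677  0.0375] [ 0.5923 -0.1023  0.1198] [ 0.5435 -0.1508  0.0997]
scene [324.6126 234.2147] 191 [ 0.4905 -0.3041  0.037 ] [ 0.5752 -0.247   0.1412] [ 0.5154 -0.2836  0.1209]
scene [141.8327 330.2825] 538 [-0.0075 -0.0815  0.0307] [ 0.0694 -0.0088  0.2482] [ 0.0402 -0.0589  0.1101]
side [ 53.6234 102.0693] 231 [-0.3293  1.5604  0.2143] [-0.0905  1.6309  0.25  ] [-0.2116  1.6075  0.2319]
side [343.591  212.9831] 533 [ 0.6553 -0.3962  0.0352] [0.9897 0.0788 0.2485] [ 0.6827 -0.3126  0.1916]
side [278.0981 237.6234] 316 [ 0.4926 -0.3018  0.0394] [ 0.586  -0.1214  0.1395] [ 0.5339 -0.2773  0.1025]
```

The rims differ by 21 mm in height (0.141 against 0.120), which matches 25·cos35°. So the sleeve at about y=-0.28 (scene pixel (325,235)) is the long one. Now I fit the stand and rack poses.

```bash
cat > fit.py <<'E'
from h import *
from scipy.optimize import least_squares
np.set_printoptions(precision=4,suppress=True)
def circ(q,r,x0):
    # visible-surface circle fit with fixed radius
    f=lambda p: np.hypot(q[:,0]-p[0],q[:,1]-p[1])-r
    s=least_squares(f,x0,loss="soft_l1",f_scale=0.001); return s.x,np.median(np.abs(f(s.x))),len(q)
def stand(P):
    P=P.reshape(-1,3); P=P[~np.isnan(P).any(1)]
    near=lambda c,r,z0,z1:P[(np.hypot(P[:,0]-c[0],P[:,1]-c[1])<r)&(P[:,2]>z0)&(P[:,2]<z1)]
    for n,c,r,R,z0,z1 in (("pillar",(.566,.143),.02,.011,.04,.112),("shaft",(.468,.172),.02,.012,.032,.085),("knob",(.468,.172),.02,.011,.134,.162)):
        q=near(c,r,z0,z1)
        if len(q)>8: print(n,circ(q,R,c))
    q=near((.566,.143),.02,.135,.2); print("bolt",len(q),q.mean(0) if len(q) else "",q[:,2].max() if len(q) else "")
    q=near((.515,.157),.13,.007,.020)
    print("plate",len(q),np.median(q[:,2]),cv2.minAreaRect((q[:,:2]*1000).astype(np.float32)))
def sleeves(P,cent,L):
    pass
if __name__=="__main__":
    for n in ("scene0","side0"):
        print(n); stand(np.load(f"pics/{n}.npz")["P"])
E
python3 fit.py
```

```text
scene0
pillar (array([0.5673, 0.144 ]), np.float64(0.0007966828525481648), 92)
shaft (array([0.4711, 0.1719]), np.float64(0.0005317001630446676), 75)
knob (array([0.4725, 0.1757]), np.float64(0.0009679841610740637), 46)
bolt 52 [0.5645 0.1409 0.1382] 0.14444090528443299
plate 971 0.012668192584596838 ((509.17791748046875, 157.8072509765625), (92.49821472167969, 199.39529418945312), 74.42150115966797)
side0
pillar (array([0.5691, 0.1496]), np.float64(0.0013869348488272466), 82)
shaft (array([0.473 , 0.1771]), np.float64(0.0014691134835649391), 75)
knob (array([0.4738, 0.1801]), np.float64(0.0013003735056623961), 40)
bolt 30 [0.5654 0.1422 0.1392] 0.146237676711803
plate 462 0.0146869593742604 ((512.4656982421875, 163.239013671875), (94.95158386230469, 198.81649780273438), 74.30207061767578)
```

{"method": "send_rows", "body": {"fingers": [1, 1, 1, 1, 1, 1, 1, 1, 1, 1], "dp": [[20, -35, 10], [40, -75, 20], [60, -115, 30], [80, -155, 40], [100, -195, 50], [120, -235, 60], [140, -270, 70], [158, -305, 75], [176, -340, 78], [195, -375, 78]], "turn": [[0, 0, 0], [0, 0, 0], [0, 0, 0], [0, 0, 0], [0, 0, 0], [0, 0, 0], [0, 0, 0], [0, 0, 0], [0, 0, 0], [0, 0, 0]]}}

```text
time_s: 0.98
position: [0.3653, 0.235, 0.3002]
tcp_rot: [[0.001, -0.959, 0.282], [-0.001, 0.282, 0.959], [-1.0, -0.001, -0.001]]
force: [-0.0, 0.2, -0.5]
opening: 1.004
```

{"method": "send_rows", "body": {"fingers": [1, 1, 1, 1], "dp": [[10, -30, 0], [15, -60, 0], [15, -65, 0], [15, -65, 0]], "turn": [[0, 0, 0], [0, 0, 0], [0, 0, 0], [0, 0, 0]]}}

```text
time_s: 1.32
position: [0.3804, 0.1686, 0.3001]
tcp_rot: [[0.0, -0.958, 0.286], [-0.001, 0.286, 0.958], [-1.0, -0.0, -0.001]]
force: [0.5, -0.8, 0.5]
opening: 1.0
```

```bash
cat > snap.py <<'E'
import sys
from h import *
def snap(n,tag):
    st=bot.read_state(); c=bot.capture(n)
    cv2.imwrite(f"pics/{n}{tag}.png",c["img"]); P=world(c,st); np.savez(f"pics/{n}{tag}.npz",P=P,img=c["img"],z=c["z_map"])
    print(n,tag,st["time_s"],st["position"],st["force"]); return st,c,P
if __name__=="__main__":
    snap(sys.argv[1],sys.argv[2])
E
python3 snap.py wrist 1
python3 - <<'E'
from fit import *
stand(np.load("pics/wrist1.npz")["P"])
E
```

```text
wrist 1 1.3167 [0.38035726 0.16859045 0.30007265] [ 0.51714986 -0.75652051  0.49547241]
pillar (array([0.5659, 0.1483]), np.float64(0.00013205411883102612), 14)
shaft (array([0.4707, 0.1756]), np.float64(0.00021302731855297758), 184)
knob (array([0.4717, 0.1786]), np.float64(0.00020121689657229616), 162)
bolt 0  
plate 2868 0.013194686964278918 ((497.4619140625, 120.94935607910156), (179.64730834960938, 199.58297729492188), 73.83625793457031)
```

View pics/wrist1.png

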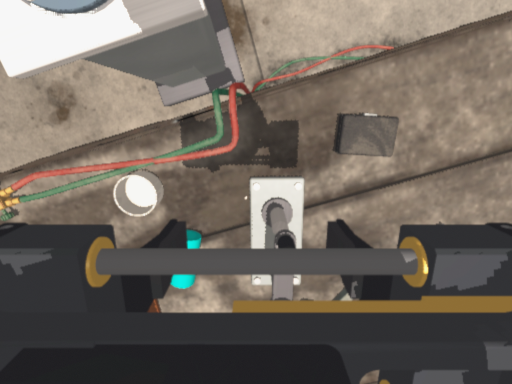

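The wrist view shows the shaft foot at (277,210), the knob at about (287,240) and the strap running down to (283,285). The fit residuals are about 0.2 mm and the shaft-to-pillar distance comes out at 99 mm, against 100 mm given. I descend over the knob with the jaws half open.

{"method": "send_rows", "body": {"fingers": [0.6, 0.6, 0.55, 0.5, 0.5, 0.5, 0.5, 0.5, 0.5], "dp": [[30, 4, -30], [60, 7, -60], [92, 10, -90], [92, 10, -95], [92, 10, -110], [92, 10, -130], [92, 10, -148], [92, 10, -162], [92, 10, -162]], "turn": [[0, 0, 0], [0, 0, 0], [0, 0, 0], [0, 0, 0], [0, 0, 0], [0, 0, 0], [0, 0, 0], [0, 0, 0], [0, 0, 0]]}}

```text
time_s: 2.12
position: [0.4692, 0.1811, 0.1356]
tcp_rot: [[-0.006, -0.959, 0.283], [-0.001, 0.283, 0.959], [-1.0, 0.006, -0.002]]
force: [0.0, -0.9, 0.3]
opening: 0.507
```

Run:
```python
from snap import *
from fit import *
st,c,P=snap("scene","2"); cv2.imwrite("pics/c2.png",cv2.resize(c["img"][100:230,130:290],None,fx=4,fy=4))
C=np.array([566.5,148.5]);print(st["opening"])
for th in np.arange(.03,1.66,.0775*1.5):
    a=np.deg2rad(164.1)-th; print(round(th,3),(C+100*np.array([np.cos(a),np.sin(a)])).round(1))
```

```text
scene 2 2.1167 [0.4692 0.1811 0.1356] [ 0.0135 -0.8788  0.2991]
0.5074823245980088
0.03 [471.2 178.8]
0.146 [475.3 189.6]
0.262 [480.7 199.9]
0.379 [487.3 209.5]
0.495 [494.9 218.3]
0.611 [503.5 226.1]
0.728 [512.9 232.9]
0.844 [523.  238.6]
0.96 [533.8 243. ]
1.076 [545.  246.2]
1.192 [556.4 248. ]
1.309 [568.  248.5]
1.425 [579.6 247.6]
1.541 [591.  245.4]
1.658 [602.1 241.9]
```

View pics/c2.png

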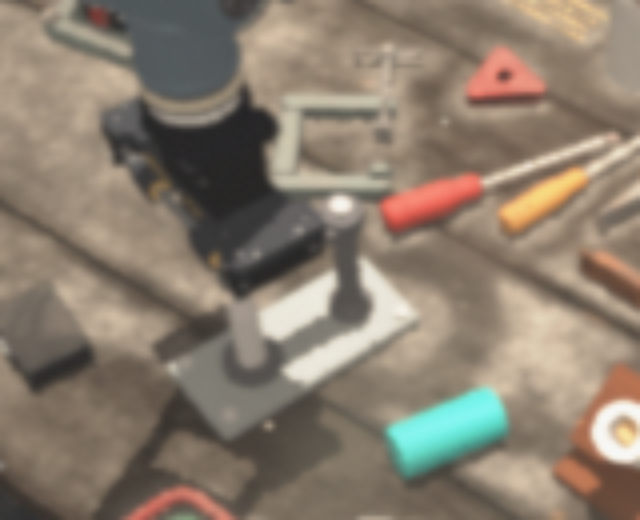

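{"method": "send_rows", "body": {"fingers": [0.35, 0.33, 0.33, 0.33, 0.33, 0.33, 0.33, 0.33, 0.33, 0.33], "dp": [[2, -2, 2], [2, -2, 2], [2, -2, 2], [6, 9, 2], [11, 19, 2], [18, 28, 2], [26, 37, 2], [34, 45, 2], [44, 52, 2], [54, 58, 2]], "turn": [[0, 0, 0], [0, 0, 0], [0, 0, 0], [0, 0, -0.116], [0, 0, -0.232], [0, 0, -0.349], [0, 0, -0.465], [0, 0, -0.581], [0, 0, -0.698], [0, 0, -0.814]]}}

```text
time_s: 3.0
position: [0.5243, 0.2396, 0.1399]
tcp_rot: [[-0.003, -0.448, 0.894], [0.002, 0.894, 0.448], [-1.0, 0.003, -0.001]]
force: [-1.0, -1.9, 0.9]
opening: 0.331
```

{"method": "send_rows", "body": {"fingers": [0.33, 0.33, 0.33, 0.33, 0.33, 0.33, 0.33, 0.33, 0.33, 0.5], "dp": [[9, 4, -1], [21, 7, -1], [32, 8, -1], [44, 9, -1], [55, 8, -1], [67, 6, -1], [76, 3, -1], [76, 3, -1], [76, 3, -1], [75, 3, -1]], "turn": [[0, 0, -0.116], [0, 0, -0.232], [0, 0, -0.348], [0, 0, -0.465], [0, 0, -0.581], [0, 0, -0.697], [0, 0, -0.79], [0, 0, -0.79], [0, 0, -0.79], [0, 0, -0.79]]}}

```text
time_s: 3.83
position: [0.5988, 0.2426, 0.1393]
tcp_rot: [[-0.0, 0.318, 0.948], [0.004, 0.948, -0.318], [-1.0, 0.003, -0.001]]
force: [-1.2, -0.5, 0.7]
opening: 0.359
```

Run:
```python
from snap import *
st,c,P=snap("scene","3"); cv2.imwrite("pics/c3.png",cv2.resize(c["img"][90:230,130:290],None,fx=4,fy=4)); print(st["opening"],st["joint_positions"])
```

```text
scene 3 3.8333 [0.59884142 0.2426038  0.13926343] [-1.15573878 -0.48796129  0.66493759]
0.3587800181876732 [12.06250048 37.32453946 83.1647412   0.23997075 59.48260497 30.46232995]
```

View pics/c3.png

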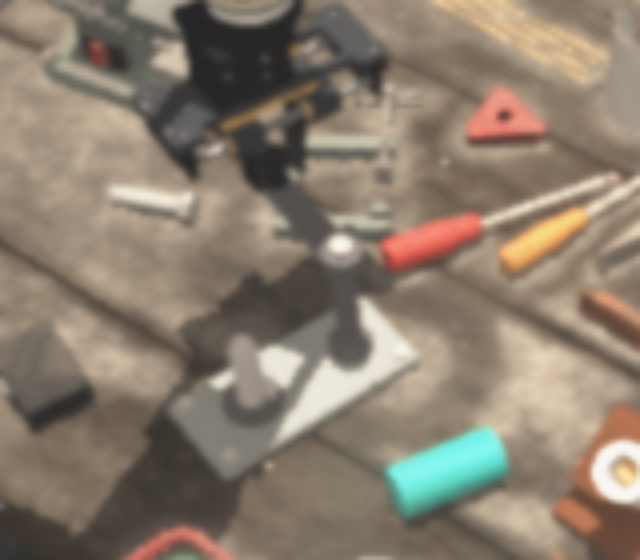

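The strap is well aside: it now points up-left from the pillar in the crop, and the knob's end is in the jaws. I lift off and go for a clean wrist view of the shaft.

{"method": "send_rows", "body": {"fingers": [0.6, 0.7, 0.8, 1, 1, 1, 1, 1, 1, 1], "dp": [[0, 0, 2], [0, 0, 35], [0, 0, 75], [-20, -10, 100], [-45, -20, 130], [-70, -30, 160], [-95, -45, 160], [-120, -55, 160], [-145, -65, 160], [-170, -75, 160]], "turn": [[0, 0, 0], [0, 0, 0], [0, 0, 0], [0, 0, 0.12], [0, 0, 0.24], [0, 0, 0.36], [0, 0, 0.48], [0, 0, 0.6], [0, 0, 0.72], [0, 0, 0.84]]}}

```text
time_s: 4.72
position: [0.4263, 0.1673, 0.2996]
tcp_rot: [[-0.003, -0.5, 0.866], [0.002, 0.866, 0.5], [-1.0, 0.003, -0.001]]
force: [-0.1, -0.7, 0.5]
opening: 0.99
```

{"method": "send_rows", "body": {"fingers": [1, 1, 1, 1, 1, 1, 1, 1], "dp": [[-10, -5, 0], [-20, -10, 0], [-30, -15, 0], [-40, -20, 0], [-40, -20, 0], [-40, -20, 0], [-40, -20, 0], [-40, -20, 0]], "turn": [[0, 0, 0.12], [0, 0, 0.24], [0, 0, 0.36], [0, 0, 0.48], [0, 0, 0.6], [0, 0, 0.72], [0, 0, 0.76], [0, 0, 0.76]]}}

```text
time_s: 5.38
position: [0.3856, 0.1474, 0.2999]
tcp_rot: [[-0.003, -0.96, 0.282], [-0.001, 0.282, 0.96], [-1.0, 0.002, -0.001]]
force: [-0.5, 0.4, -0.8]
opening: 1.004
```

```bash
python3 snap.py wrist 4
python3 - <<'E'
from fit import *
stand(np.load("pics/wrist4.npz")["P"])
E
```

```text
wrist 4 5.3833 [0.38562442 0.14742199 0.29993855] [-0.46456827  0.42901276 -0.78527683]
pillar (array([0.5666, 0.1478]), np.float64(0.00027306992042817196), 182)
shaft (array([0.4707, 0.1756]), np.float64(0.00016295983060557462), 181)
bolt 90 [0.5542 0.1499 0.1362] 0.13774393954048986
plate 3431 0.013210349000124189 ((497.1449279785156, 120.85430908203125), (179.9221954345703, 198.64259338378906), 73.76941680908203)
```

View pics/wrist4.png

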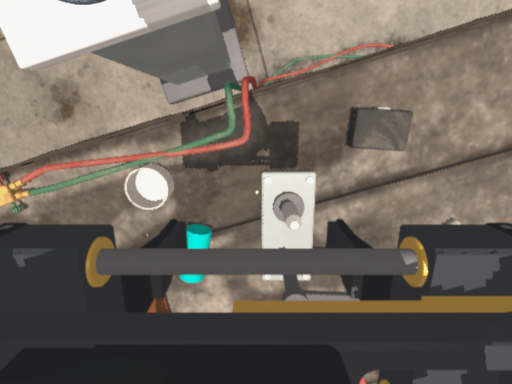

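The strap is gone from above the shaft at (288,210). The shaft fit repeats at (0.4707, 0.1756). Next is the rack.

{"method": "send_rows", "body": {"fingers": [1, 1, 1, 1, 1, 1, 1, 1, 1, 1], "dp": [[4, -40, 4], [8, -80, 8], [12, -120, 12], [16, -160, 16], [20, -200, 20], [24, -240, 20], [28, -280, 20], [32, -320, 20], [36, -360, 20], [40, -395, 20]], "turn": [[0, 0, 0], [0, 0, 0], [0, 0, 0], [0, 0, 0], [0, 0, 0], [0, 0, 0], [0, 0, 0], [0, 0, 0], [0, 0, 0], [0, 0, 0]]}}

```text
time_s: 6.27
position: [0.4255, -0.25, 0.32]
tcp_rot: [[-0.002, -0.958, 0.285], [-0.001, 0.285, 0.958], [-1.0, 0.002, -0.002]]
force: [1.3, -0.2, 0.1]
opening: 0.998
```

{"method": "send_rows", "body": {"fingers": [1, 1, 1], "dp": [[0, -10, 0], [0, -15, 0], [0, -15, 0]], "turn": [[0, 0, 0], [0, 0, 0], [0, 0, 0]]}}

```text
time_s: 6.52
position: [0.4251, -0.2652, 0.3196]
tcp_rot: [[-0.003, -0.958, 0.287], [0.0, 0.287, 0.958], [-1.0, 0.003, -0.001]]
force: [-0.1, 0.8, 0.1]
opening: 1.0
```

```bash
python3 snap.py wrist 5
```

```text
wrist 5 6.5167 [ 0.42505283 -0.26519385  0.31961944] [-0.08700532  0.79460826  0.1344335 ]
```

View pics/wrist5.png

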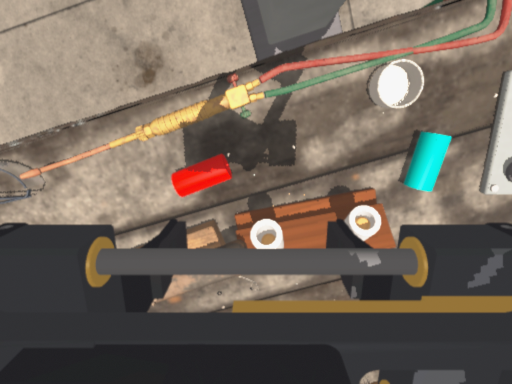

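```bash
cat > fitr.py <<'E'
from h import *
from scipy.optimize import least_squares
import sys
np.set_printoptions(precision=4,suppress=True)
s35,c35=np.sin(np.deg2rad(35)),np.cos(np.deg2rad(35))
def geo(p):
    phi=p[3]; a=np.array([-s35*np.cos(phi),-s35*np.sin(phi),c35]); ry=np.array([-np.sin(phi),np.cos(phi),0]); return a,ry
def sdf(q,top,a,L):
    d=q-top; h=d@a; r=np.linalg.norm(d-h[:,None]*a,axis=1)
    # 2-D box r in [14,22], h in [-L,0]
    dx=np.abs(r-18)/1-0 if False else np.abs(r-.018)-.004; dy=np.abs(h+L/2)-L/2
    return np.hypot(np.maximum(dx,0),np.maximum(dy,0))+np.minimum(np.maximum(dx,dy),0)
def fit(P,img,p0=(.505,-.285,.128,-.2)):
    hsv=cv2.cvtColor(img,cv2.COLOR_BGR2HSV)
    m=(hsv[...,1]<50)&(hsv[...,2]>110)&~np.isnan(P).any(-1)
    q=P[m]; 
    def sel(p):
        a,ry=geo(p); t=np.array(p[:3]); t2=t+.14*ry-.025*a
        return [(q[np.abs(sdf(q,T,a,L))<.012],T,a,L) for T,L in((t,.09),(t2,.065))]
    p=np.array(p0)
    for it in range(6):
        S=sel(p); sets=[s[0] for s in S]
        def f(x):
            a,ry=geo(x); t=x[:3]; t2=t+.14*ry-.025*a
            return np.r_[sdf(sets[0],t,a,.09),sdf(sets[1],t2,a,.065)]
        r=least_squares(f,p,loss="soft_l1",f_scale=.001); p=r.x
    a,ry=geo(p); print("top",p[:3],"phi deg",np.rad2deg(p[3]),"a",a,"ry",ry,"mid",p[:3]-.045*a,"foot",p[:3]-.09*a,[len(s) for s in sets],np.median(np.abs(f(p))))
    return p
if __name__=="__main__":
    for n in sys.argv[1:]:
        z=np.load(f"pics/{n}.npz"); print(n); fit(z["P"],z["img"])
E
python3 fitr.py wrist5 scene0 side0
```

```text
wrist5
top [ 0.5077 -0.2778  0.1271] phi deg -5.292225352108818 a [-0.5711  0.0529  0.8192] ry [0.0922 0.9957 0.    ] mid [ 0.5334 -0.2802  0.0902] foot [ 0.5591 -0.2826  0.0534] [663, 684] 0.000332352922795388
scene0
top [ 0.5017 -0.2842  0.1306] phi deg -9.296061793912632 a [-0.566   0.0927  0.8192] ry [0.1615 0.9869 0.    ] mid [ 0.5272 -0.2884  0.0937] foot [ 0.5526 -0.2926  0.0569] [219, 189] 0.0018409878617389325
side0
top [ 0.5099 -0.2761  0.1283] phi deg -5.379379408139151 a [-0.5711  0.0538  0.8192] ry [0.0938 0.9956 0.    ] mid [ 0.5356 -0.2786  0.0914] foot [ 0.5613 -0.281   0.0546] [440, 250] 0.0007340598610728211
```

The wrist and side fits agree: long sleeve top (0.508,-0.278,0.127), rack yaw -5.3°. The scene fit is smeared, with a 1.8 mm residual, so I drop it. Now I work out the turn to the leaning axis.

```bash
cat > rel.py <<'E'
from h import *
from scipy.spatial.transform import Rotation as R
np.set_printoptions(precision=3,suppress=True)
def goalR(a,z):
    a=np.array(a)/np.linalg.norm(a); z=np.array(z)-a*np.dot(a,z); z/=np.linalg.norm(z); x=-a; y=np.cross(z,x); return np.stack([x,y,z],1)
def rel(pos,G):
    st=bot.read_state(); Rc=np.array(st["tcp_rot"])
    print("pos",st["position"],"dp",(np.array(pos)-st["position"])*1000,"turn",R.from_matrix(G@Rc.T).as_rotvec(),"F",st["force"],st["time_s"])
E
python3 - <<'E'
from rel import *
a=np.array([-0.5711,.0529,.8192]);ry=[.0922,.9957,0];top=np.array([.5077,-.2778,.1271])
G=goalR(a,ry)
rel(top+.06*a,G); rel(top-.036*a,G)
E
```

```text
pos [ 0.425 -0.264  0.32 ] dp [  48.48   -10.716 -143.402] turn [-0.117 -0.604  0.191] F [ 0.104  1.132 -0.314] 6.5667
pos [ 0.425 -0.264  0.32 ] dp [ 103.305  -15.795 -222.045] turn [-0.117 -0.604  0.191] F [ 0.104  1.132 -0.314] 6.5667
```

{"method": "send_rows", "body": {"fingers": [1, 1, 1, 1, 1, 1, 1, 1, 1, 1], "dp": [[3, -1, -10], [6, -2, -20], [9, -3, -30], [12, -4, -45], [20, -6, -65], [28, -8, -90], [36, -9, -110], [44, -10, -130], [48, -11, -143], [48, -11, -143]], "turn": [[-0.02, -0.1, 0.032], [-0.039, -0.2, 0.064], [-0.058, -0.302, 0.096], [-0.078, -0.403, 0.127], [-0.098, -0.503, 0.159], [-0.117, -0.604, 0.191], [-0.117, -0.604, 0.191], [-0.117, -0.604, 0.191], [-0.117, -0.604, 0.191], [-0.117, -0.604, 0.191]]}}

```text
time_s: 7.4
position: [0.5133, -0.2582, 0.2284]
tcp_rot: [[0.513, -0.85, 0.121], [-0.065, 0.102, 0.993], [-0.856, -0.517, -0.003]]
force: [-0.6, -0.3, 0.0]
opening: 0.998
```

```bash
python3 - <<'E'
from rel import *
from snap import snap
a=np.array([-0.5711,.0529,.8192]);ry=[.0922,.9957,0];top=np.array([.5077,-.2778,.1271])
G=goalR(a,ry)
snap("wrist","6")
rel(top+.06*a,G); rel(top-.036*a,G)
E
python3 fitr.py wrist6
```

```text
wrist 6 7.4 [ 0.513 -0.258  0.228] [-0.633 -0.317  0.007]
pos [ 0.513 -0.259  0.228] dp [-39.811 -15.929 -51.862] turn [-0.004 -0.068  0.029] F [ 0.276 -1.005 -0.337] 7.45
pos [ 0.513 -0.259  0.228] dp [  15.015  -21.007 -130.505] turn [-0.004 -0.068  0.029] F [ 0.276 -1.005 -0.337] 7.45
wrist6
top [ 0.508  -0.2777  0.127 ] phi deg -5.36629062720466 a [-0.5711  0.0536  0.8192] ry [0.0935 0.9956 0.    ] mid [ 0.5337 -0.2801  0.0901] foot [ 0.5594 -0.2825  0.0532] [1536, 2054] 0.0003058329782558763
```

View pics/wrist6.png

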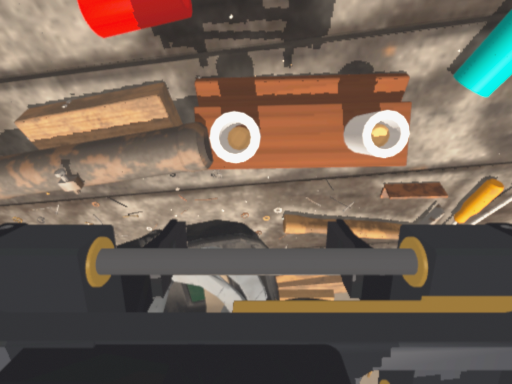

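The near-axis view shows the long sleeve end-on at (235,137), peg deep in its bore, and the short sleeve at (383,135), peg near its rim. That confirms which is which, and the fit is unchanged. I move to the pre-grasp pose.

{"method": "send_rows", "body": {"fingers": [1, 1, 1, 1, 1, 1], "dp": [[-20, -8, -20], [-40, -16, -40], [-40, -16, -52], [-40, -16, -52], [-40, -16, -52], [-40, -16, -52]], "turn": [[-0.004, -0.068, 0.029], [-0.004, -0.068, 0.029], [-0.004, -0.068, 0.029], [-0.004, -0.068, 0.029], [-0.004, -0.068, 0.029], [-0.004, -0.068, 0.029]]}}

```text
time_s: 7.95
position: [0.5143, -0.261, 0.2259]
tcp_rot: [[0.512, -0.85, 0.124], [-0.067, 0.104, 0.992], [-0.857, -0.516, -0.004]]
force: [0.9, -0.1, -0.5]
opening: 1.004
```

Run:
```python
from rel import *
a=np.array([-0.5711,.0532,.8192]);ry=[.0928,.9957,0];top=np.array([.5079,-.2777,.127])
G=goalR(a,ry)
rel(top+.06*a,G); rel(top-.036*a,G); print(bot.read_state()["joint_positions"])
```

```text
pos [ 0.514 -0.261  0.226] dp [-40.709 -13.479 -49.795] turn [-0.004 -0.069  0.032] F [ 0.893 -0.07  -0.533] 7.95
pos [ 0.514 -0.261  0.226] dp [  14.117  -18.587 -128.438] turn [-0.004 -0.069  0.032] F [ 0.893 -0.07  -0.533] 7.95
[ -48.796   19.254  111.39    40.59    31.559 -163.521]
```

Joint 6 is at its limit (-163.5°), so this wrist flip can't reach the pose. I'll back off to vertical, make the half turn about the tool axis (the same grasp) and tilt again.

Run:
```python
from rel import *
def V(d): 
    d=np.deg2rad(d); return goalR([0,0,1],[np.cos(d),np.sin(d),0])
rel([.43,-.25,.33],V(60))
```

```text
pos [ 0.514 -0.261  0.226] dp [-84.343  11.029 104.053] turn [ 0.177  0.516 -0.39 ] F [ 0.893 -0.07  -0.533] 7.95
```

{"method": "send_rows", "body": {"fingers": [1, 1, 1, 1, 1, 1, 1, 1, 1, 1], "dp": [[-6, 1, 15], [-14, 2, 30], [-24, 4, 46], [-36, 6, 62], [-50, 8, 80], [-64, 10, 96], [-78, 11, 104], [-84, 11, 104], [-84, 11, 104], [-84, 11, 104]], "turn": [[0.022, 0.064, -0.049], [0.044, 0.129, -0.098], [0.066, 0.193, -0.146], [0.088, 0.258, -0.195], [0.111, 0.322, -0.244], [0.133, 0.387, -0.292], [0.155, 0.451, -0.341], [0.177, 0.516, -0.39], [0.177, 0.516, -0.39], [0.177, 0.516, -0.39]]}}

```text
time_s: 8.78
position: [0.4307, -0.2501, 0.3296]
tcp_rot: [[0.001, -0.867, 0.498], [-0.0, 0.498, 0.867], [-1.0, -0.001, 0.0]]
force: [1.0, 0.6, -0.1]
opening: 1.004
```

{"method": "send_rows", "body": {"fingers": [1, 1, 1, 1, 1, 1, 1, 1, 1, 1], "dp": [[0, 0, 0], [0, 0, 0], [0, 0, 0], [0, 0, 0], [0, 0, 0], [0, 0, 0], [0, 0, 0], [0, 0, 0], [0, 0, 0], [0, 0, 0]], "turn": [[0, 0, -0.12], [0, 0, -0.24], [0, 0, -0.36], [0, 0, -0.48], [0, 0, -0.6], [0, 0, -0.72], [0, 0, -0.84], [0, 0, -0.96], [0, 0, -1.08], [0, 0, -1.2]]}}

```text
time_s: 9.62
position: [0.4302, -0.2495, 0.3287]
tcp_rot: [[0.0, 0.155, 0.988], [-0.0, 0.988, -0.155], [-1.0, -0.0, 0.0]]
force: [0.9, 1.0, 0.2]
opening: 1.003
```

Run:
```python
from rel import *
def V(d): 
    d=np.deg2rad(d); return goalR([0,0,1],[np.cos(d),np.sin(d),0])
rel([.43,-.25,.33],V(-95)); print(bot.read_state()["joint_positions"])
```

```text
pos [ 0.43  -0.25   0.329] dp [-0.155 -0.471  1.317] turn [ 0.     0.    -1.502] F [0.948 1.028 0.212] 9.6167
[-43.02   13.387  91.693   0.008  74.906 -34.084]
```

{"method": "send_rows", "body": {"fingers": [1, 1, 1, 1, 1, 1, 1, 1, 1, 1], "dp": [[0, 0, 0], [0, 0, 0], [0, 0, 0], [0, 0, 0], [0, 0, 0], [0, 0, 0], [0, 0, -5], [0, 0, -10], [0, 0, -15], [0, 0, -20]], "turn": [[0, 0, -0.12], [0, 0, -0.24], [0, 0, -0.36], [0, 0, -0.48], [0, 0, -0.6], [0, 0, -0.72], [0, 0, -0.84], [0, 0, -0.96], [0, 0, -1.08], [0, 0, -1.2]]}}

```text
time_s: 10.45
position: [0.4296, -0.2489, 0.3076]
tcp_rot: [[0.0, 0.978, 0.208], [0.001, 0.208, -0.978], [-1.0, 0.0, -0.001]]
force: [0.1, -0.5, 0.4]
opening: 1.005
```

Run:
```python
from rel import *
a=np.array([-0.5711,.0532,.8192]);ry=-np.array([.0928,.9957,0]);top=np.array([.5079,-.2777,.127])
G=goalR(a,ry)
rel(top+.06*a,G)
```

```text
pos [ 0.43  -0.249  0.308] dp [  44.039  -25.559 -131.495] turn [ 0.035 -0.612 -0.293] F [ 0.059 -0.454  0.383] 10.45
```

{"method": "send_rows", "body": {"fingers": [1, 1, 1, 1, 1, 1, 1, 1, 1, 1], "dp": [[4, -3, -10], [8, -6, -20], [13, -9, -35], [18, -12, -50], [24, -15, -70], [30, -18, -90], [36, -22, -110], [44, -26, -131], [44, -26, -131], [44, -26, -131]], "turn": [[0.005, -0.087, -0.042], [0.01, -0.175, -0.084], [0.015, -0.262, -0.126], [0.02, -0.35, -0.167], [0.025, -0.437, -0.209], [0.03, -0.525, -0.251], [0.035, -0.612, -0.293], [0.035, -0.612, -0.293], [0.035, -0.612, -0.293], [0.035, -0.612, -0.293]]}}

```text
time_s: 11.28
position: [0.4715, -0.2739, 0.1734]
tcp_rot: [[0.567, 0.818, -0.095], [-0.051, -0.08, -0.995], [-0.822, 0.57, -0.004]]
force: [-0.3, -0.8, 0.5]
opening: 1.003
```

```bash
python3 - <<'E'
from rel import *
from snap import snap
a=np.array([-0.5711,.0532,.8192]);ry=-np.array([.0928,.9957,0]);top=np.array([.5079,-.2777,.127])
G=goalR(a,ry)
rel(top+.06*a,G);rel(top-.036*a,G);print(bot.read_state()["joint_positions"])
snap("wrist","7")
snap("side","7")
E
python3 fitr.py wrist7
```

```text
pos [ 0.471 -0.274  0.173] dp [ 2.179 -0.592  2.729] turn [-0.004 -0.005  0.002] F [-0.311 -0.813  0.458] 11.2833
pos [ 0.471 -0.274  0.173] dp [ 57.005  -5.699 -75.915] turn [-0.004 -0.005  0.002] F [-0.311 -0.813  0.458] 11.2833
[-57.249  24.457 119.952  66.651  29.318 -19.84 ]
wrist 7 11.2833 [ 0.471 -0.274  0.173] [-0.311 -0.813  0.458]
side 7 11.3333 [ 0.472 -0.274  0.175] [ 0.078 -0.06  -0.063]
wrist7
top [ 0.5084 -0.2783  0.1273] phi deg -5.335752574233415 a [-0.5711  0.0533  0.8192] ry [0.093  0.9957 0.    ] mid [ 0.5341 -0.2807  0.0904] foot [ 0.5598 -0.2831  0.0536] [2434, 2634] 0.0003037338999445048
```

View pics/wrist7.png

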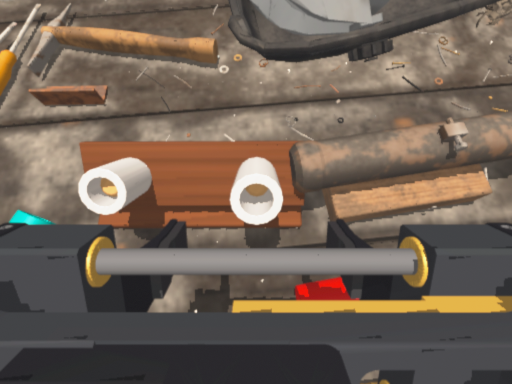

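View pics/side7.png

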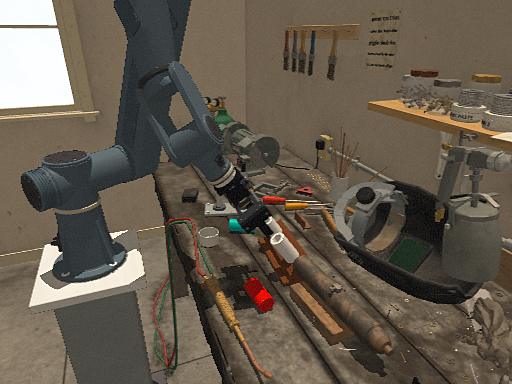

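The wrist view shows the long sleeve at (256,190) centred between the fingers, with the pipe end at (300,165) beside it. I check finger clearance against the point clouds.

Run:
```python
from rel import *
a=np.array([-0.5711,.0532,.8192]);ry=-np.array([.0928,.9957,0]);top=np.array([.5082,-.278,.1272])
G=goalR(a,ry); T=top-.036*a
for n in("wrist5","wrist6","side0","scene0"):
    P=np.load(f"pics/{n}.npz")["P"].reshape(-1,3); P=P[~np.isnan(P).any(1)]
    L=(P-T)@G
    m=(np.abs(L[:,2])<.06)&(np.abs(L[:,2])>.024)&(np.abs(L[:,1])<.02)&(L[:,0]<.012)&(L[:,0]>-.12)&(P[:,2]<.15)
    print(n,m.sum(),L[m][:5])
    m=(np.abs(L[:,2])<.1)&(np.abs(L[:,2])>.024)&(np.abs(L[:,1])<.045)&(L[:,0]<-.055)&(L[:,0]>-.2)&(P[:,2]<.15); print("body",m.sum())
```

```text
wrist5 0 []
body 0
wrist6 0 []
body 0
side0 1 [[-0.033  0.004 -0.025]]
body 0
scene0 11 [[-0.018  0.006  0.024]
 [-0.027  0.003  0.025]
 [-0.009  0.004  0.025]
 [ 0.007  0.004  0.025]
 [-0.033  0.     0.025]]
body 0
```

{"method": "send_rows", "body": {"fingers": [0.8, 0.75, 0.75, 0.75, 0.75, 0.75, 0.75, 0.75, 0.75, 0.75], "dp": [[2, -1, 3], [2, -1, 3], [10, -1, -8], [17, -2, -18], [24, -3, -28], [31, -3, -38], [38, -4, -48], [45, -4, -58], [52, -5, -68], [57, -6, -76]], "turn": [[-0.004, -0.005, 0.002], [-0.004, -0.005, 0.002], [-0.004, -0.005, 0.002], [-0.004, -0.005, 0.002], [-0.004, -0.005, 0.002], [-0.004, -0.005, 0.002], [-0.004, -0.005, 0.002], [-0.004, -0.005, 0.002], [-0.004, -0.005, 0.002], [-0.004, -0.005, 0.002]]}}

```text
time_s: 12.22
position: [0.5311, -0.2809, 0.1008]
tcp_rot: [[0.576, 0.813, -0.089], [-0.056, -0.07, -0.996], [-0.816, 0.578, 0.005]]
force: [-0.3, 0.0, -0.4]
opening: 0.75
```

Run:
```python
from rel import *
a=np.array([-0.5711,.0533,.8192]);ry=-np.array([.093,.9957,0]);top=np.array([.5082,-.278,.1272])
rel(top-.036*a,goalR(a,ry))
```

```text
pos [ 0.531 -0.281  0.101] dp [-2.377  0.986 -3.103] turn [ 0.005  0.005 -0.004] F [-0.302  0.032 -0.36 ] 12.2167
```

{"method": "send_rows", "body": {"fingers": [0.75, 0.75, 0.6, 0.5, 0.45, 0.42, 0.42, 0.42, 0.42, 0.42], "dp": [[-2, 1, -3], [-2, 1, -3], [-2, 1, -3], [-2, 1, -3], [-2, 1, -3], [-2, 1, -3], [-2, 1, -3], [-2, 1, -3], [-2, 1, -3], [-2, 1, -3]], "turn": [[0.005, 0.005, -0.004], [0.005, 0.005, -0.004], [0.005, 0.005, -0.004], [0.005, 0.005, -0.004], [0.005, 0.005, -0.004], [0.005, 0.005, -0.004], [0.005, 0.005, -0.004], [0.005, 0.005, -0.004], [0.005, 0.005, -0.004], [0.005, 0.005, -0.004]]}}

```text
time_s: 13.05
position: [0.5291, -0.2796, 0.0983]
tcp_rot: [[0.572, 0.815, -0.093], [-0.054, -0.076, -0.996], [-0.819, 0.574, -0.0]]
force: [-3.0, 1.3, 5.9]
opening: 0.491
```

The jaws stopped on the sleeve at an opening of 0.49 (about 43 mm). I pull along the peg axis.

{"method": "send_rows", "body": {"fingers": [0.3, 0.3, 0.3, 0.3, 0.3, 0.3], "dp": [[0, 0, 0], [0, 0, 0], [-3, 0, 4], [-7, 1, 10], [-11, 1, 16], [-14, 1, 20]], "turn": [[0, 0, 0], [0, 0, 0], [0, 0, 0], [0, 0, 0], [0, 0, 0], [0, 0, 0]]}}

```text
time_s: 13.55
position: [0.5146, -0.2787, 0.1187]
tcp_rot: [[0.572, 0.815, -0.093], [-0.054, -0.076, -0.996], [-0.819, 0.574, 0.0]]
force: [1.9, -1.1, -2.7]
opening: 0.494
```

Run:
```python
from snap import *
snap("wrist","8")
```

```text
wrist 8 13.55 [ 0.51463424 -0.27870506  0.11871638] [ 1.85075659 -1.08261507 -2.66333478]
```

View pics/wrist8.png

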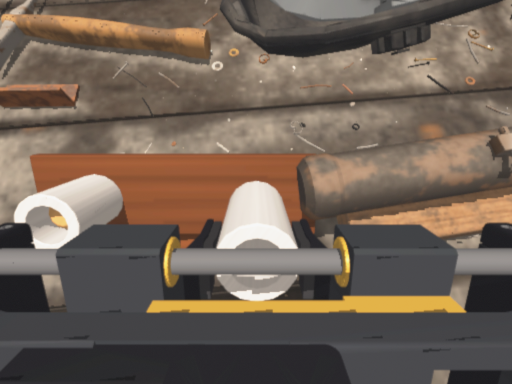

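The sleeve, seen at (257,230), is in the jaws and comes up with the tool. The force equals its weight. I continue off the peg.

{"method": "send_rows", "body": {"fingers": [0.3, 0.3, 0.3, 0.3, 0.3, 0.3, 0.3, 0.3, 0.3, 0.3], "dp": [[-6, 0, 8], [-12, 1, 17], [-18, 2, 25], [-24, 2, 33], [-30, 3, 42], [-36, 3, 50], [-41, 4, 58], [-46, 4, 66], [-50, 4, 86], [-50, 4, 110]], "turn": [[0, 0, 0], [0, 0, 0], [0, 0, 0], [0, 0, 0], [0, 0, 0], [0, 0, 0], [0, 0, 0], [0, 0, 0], [0, 0, 0], [0, 0, 0]]}}

```text
time_s: 14.43
position: [0.4621, -0.2733, 0.2278]
tcp_rot: [[0.568, 0.818, -0.095], [-0.051, -0.08, -0.996], [-0.821, 0.57, -0.003]]
force: [0.6, -0.4, -3.7]
opening: 0.492
```

Run:
```python
from rel import *
def V(d): 
    d=np.deg2rad(d); return goalR([0,0,1],[np.cos(d),np.sin(d),0])
for d in (-85,-95,-106):rel([.44,-.15,.30],V(d))
print(bot.read_state()["joint_positions"],bot.read_state()["opening"])
```

```text
pos [ 0.462 -0.273  0.228] dp [-22.136 123.28   72.249] turn [-0.001  0.608  0.177] F [ 0.637 -0.449 -3.749] 14.4333
pos [ 0.462 -0.273  0.228] dp [-22.136 123.28   72.249] turn [0.052 0.605 0.008] F [ 0.637 -0.449 -3.749] 14.4333
pos [ 0.462 -0.273  0.228] dp [-22.136 123.28   72.249] turn [ 0.11   0.598 -0.178] F [ 0.637 -0.449 -3.749] 14.4333
[-58.414  17.176 117.718  53.253  34.757  -5.14 ] 0.4915277470205915
```

{"method": "send_rows", "body": {"fingers": [0.3, 0.3, 0.3, 0.3, 0.3, 0.3, 0.3, 0.3, 0.3, 0.3], "dp": [[-2, 5, 10], [-4, 12, 20], [-7, 22, 30], [-10, 34, 42], [-13, 48, 54], [-16, 64, 66], [-19, 82, 72], [-22, 100, 72], [-22, 123, 72], [-22, 123, 72]], "turn": [[0.014, 0.075, -0.022], [0.028, 0.15, -0.045], [0.041, 0.224, -0.067], [0.055, 0.299, -0.089], [0.069, 0.374, -0.111], [0.083, 0.449, -0.134], [0.096, 0.523, -0.156], [0.11, 0.598, -0.178], [0.11, 0.598, -0.178], [0.11, 0.598, -0.178]]}}

```text
time_s: 15.27
position: [0.4391, -0.1461, 0.2991]
tcp_rot: [[-0.003, 0.962, -0.273], [0.004, -0.273, -0.962], [-1.0, -0.004, -0.003]]
force: [-1.3, -0.0, -2.9]
opening: 0.493
```

{"method": "send_rows", "body": {"fingers": [0.3, 0.3, 0.3, 0.3, 0.3, 0.3, 0.3, 0.3, 0.3, 0.3], "dp": [[0, 25, 0], [0, 55, 0], [0, 90, 0], [0, 125, 0], [5, 160, 0], [10, 195, 0], [15, 230, 0], [20, 260, 0], [25, 285, 0], [25, 300, 0]], "turn": [[0, 0, 0], [0, 0, 0], [0, 0, 0], [0, 0, 0], [0, 0, 0], [0, 0, 0], [0, 0, 0], [0, 0, 0], [0, 0, 0], [0, 0, 0]]}}

```text
time_s: 16.1
position: [0.464, 0.156, 0.2985]
tcp_rot: [[-0.003, 0.963, -0.271], [0.005, -0.271, -0.963], [-1.0, -0.004, -0.004]]
force: [0.4, -0.3, -2.3]
opening: 0.493
```

Run:
```python
from rel import *
from snap import snap
def V(d): 
    d=np.deg2rad(d); return goalR([0,0,1],[np.cos(d),np.sin(d),0])
rel([.4707,.1756,.30],V(-106))
print(bot.read_state()["joint_positions"],bot.read_state()["opening"])
snap("wrist","9");snap("side","9");snap("scene","9")
```

```text
pos [0.464 0.156 0.299] dp [ 6.747 19.65   1.462] turn [-0.005 -0.003 -0.005] F [ 0.43  -0.317 -2.279] 16.1
[  5.292  14.471  95.244   0.298  70.44  110.926] 0.49252120274352285
wrist 9 16.1 [0.464 0.156 0.299] [ 0.43  -0.317 -2.279]
side 9 16.15 [0.463 0.158 0.298] [ 0.556  2.56  -2.124]
scene 9 16.2 [0.463 0.156 0.298] [ 0.539 -0.121 -2.539]
```

View pics/wrist9.png

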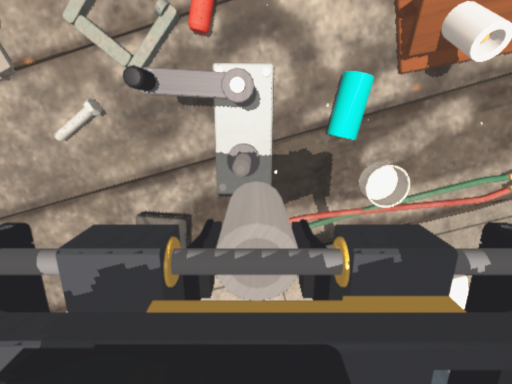

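View pics/side9.png

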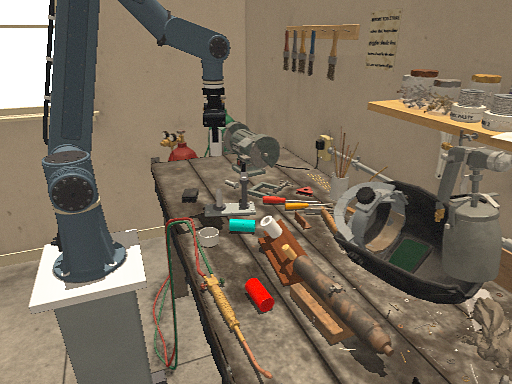

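The wrist view shows the held sleeve at (257,240), the shaft at (243,160) and the strap aside from the pillar (238,85) to the knob (138,78). I fit the sleeve axis and the shaft in this same view.

```bash
cat > fits.py <<'E'
from h import *
from scipy.optimize import least_squares
import sys
np.set_printoptions(precision=4,suppress=True)
def cyl(q,r,x0):
    # axis: (x,y) at z=zc, slopes
    zc=q[:,2].mean()
    def f(p):
        d=np.array([p[2],p[3],1]);d/=np.linalg.norm(d); e=q-[p[0],p[1],zc]; return np.linalg.norm(e-(e@d)[:,None]*d,axis=1)-r
    s=least_squares(f,[x0[0],x0[1],0,0],loss="soft_l1",f_scale=.0005); return s.x,zc,np.median(abs(s.fun)),len(q)
def go(n,tcp):
    P=np.load(f"pics/{n}.npz")["P"].reshape(-1,3);P=P[~np.isnan(P).any(1)]
    near=lambda c,r,z0,z1:P[(np.hypot(P[:,0]-c[0],P[:,1]-c[1])<r)&(P[:,2]>z0)&(P[:,2]<z1)]
    q=near(tcp,.024,tcp[2]-.050,tcp[2]-.003); q=q[np.hypot(*(q[:,:2]-tcp[:2]).T)>.017]
    print("sleeve",cyl(q,.022,tcp),"foot z",near(tcp,.024,tcp[2]-.07,tcp[2])[:,2].min())
    q=near((.4707,.1756),.018,.03,.085); 
    if len(q)>10: print("shaft",cyl(q,.012,(.4707,.1756)))
    for a,b in((.03,.05),(.05,.07),(.07,.085)):
        k=near((.4707,.1756),.018,a,b)
        if len(k)>10:print(cyl(k,.012,(.4707,.1756))[0][:2],len(k)) if False else None
    # strap angle
    q=near((.5666,.1478),.12,.12,.134); q=q[np.hypot(*(q[:,:2]-[.5666,.1478]).T)>.03]
    if len(q): 
        m=q.mean(0)[:2]-[.5666,.1478]; print("strap th",np.deg2rad(180-16.2)-np.arctan2(m[1],m[0]),len(q))
if __name__=="__main__":
    go(sys.argv[1],np.array(eval(sys.argv[2])))
E
python3 fits.py wrist9 "[.464,.156,.2985]"
```

```text
sleeve (array([ 0.4633,  0.155 ,  0.0017, -0.0102]), np.float64(0.27461678638185205), np.float64(0.00013513208432362755), 926) foot z 0.24405653304097863
shaft (array([ 0.471 ,  0.1748, -0.0012,  0.0023]), np.float64(0.059380711760004895), np.float64(0.00010901555410711139), 93)
strap th 1.6268916183101918 1645
```

{"method": "send_rows", "body": {"fingers": [0.3, 0.3, 0.3, 0.3, 0.3, 0.3, 0.3, 0.3], "dp": [[4, 10, 0], [8, 20, -10], [8, 20, -35], [8, 20, -60], [8, 20, -85], [8, 20, -100], [8, 20, -100], [8, 20, -100]], "turn": [[-0.004, -0.001, 0], [-0.008, -0.002, 0], [-0.008, -0.002, 0], [-0.008, -0.002, 0], [-0.008, -0.002, 0], [-0.008, -0.002, 0], [-0.008, -0.002, 0], [-0.008, -0.002, 0]]}}

```text
time_s: 16.92
position: [0.4708, 0.1739, 0.1973]
tcp_rot: [[-0.005, 0.962, -0.272], [-0.005, -0.272, -0.962], [-1.0, -0.004, 0.007]]
force: [0.3, 0.3, -2.2]
opening: 0.49
```

```bash
python3 snap.py wrist 10; python3 snap.py side 10;  python3 fits.py wrist10 "list(__import__('rig').bot.read_state()['position'])"; python3 -c "
from h import *
c=np.load('pics/side10.npz')['img']; cv2.imwrite('pics/s10c.png',cv2.resize(c[120:240,170:300],None,fx=4.5,fy=4.5))"
```

```text
wrist 10 16.9167 [0.47081237 0.17393708 0.19726525] [ 0.33041243  0.28773704 -2.23084583]
side 10 16.9667 [0.47178173 0.17410076 0.19838739] [ 0.41276064 -0.60447148 -2.22942856]
sleeve (array([ 0.4702,  0.1728,  0.0039, -0.0008]), np.float64(0.17526264986146173), np.float64(0.00013080524407834554), 955) foot z 0.14248170969314386
shaft (array([ 0.4709,  0.1749, -0.0001,  0.001 ]), np.float64(0.05975205055128607), np.float64(0.00014646460590105222), 198)
strap th 1.6243780267293375 3561
```

View pics/wrist10.png

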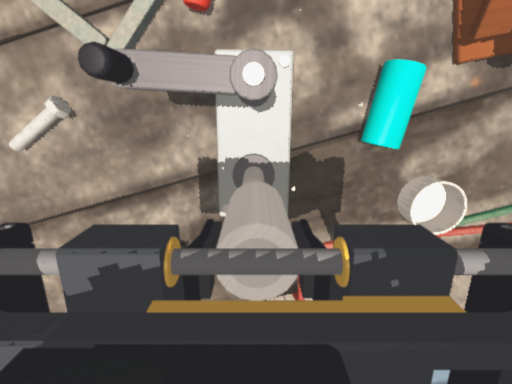

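View pics/s10c.png

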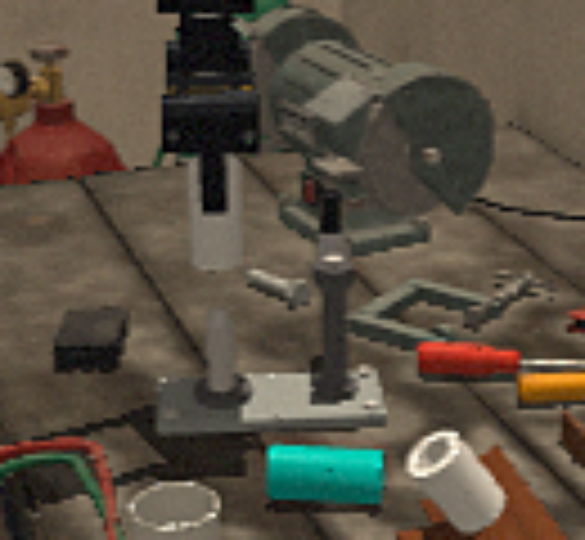

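The crop shows the sleeve hanging upright right above the shaft. The offset left is about (1, 2) mm. I correct it and start down slowly.

{"method": "send_rows", "body": {"fingers": [0.3, 0.3, 0.3, 0.3, 0.3, 0.3, 0.3, 0.3, 0.3], "dp": [[1, 2, 0], [1, 2, -10], [1, 2, -20], [1, 2, -30], [1, 2, -38], [1, 2, -45], [1, 2, -52], [1, 2, -58], [1, 2, -60]], "turn": [[0, -0.004, 0], [0, -0.004, 0], [0, -0.004, 0], [0, -0.004, 0], [0, -0.004, 0], [0, -0.004, 0], [0, -0.004, 0], [0, -0.004, 0], [0, -0.004, 0]]}}

```text
time_s: 17.77
position: [0.4728, 0.1762, 0.1383]
tcp_rot: [[0.002, 0.963, -0.271], [-0.005, -0.271, -0.962], [-1.0, 0.003, 0.004]]
force: [-0.9, 0.0, -3.3]
opening: 0.488
```

```bash
python3 snap.py wrist 11;  python3 fits.py wrist11 "list(__import__('rig').bot.read_state()['position'])"
```

```text
wrist 11 17.7667 [0.47282424 0.17616213 0.13833518] [-0.88474966  0.02714769 -3.29325501]
sleeve (array([ 0.4723,  0.175 , -0.0029, -0.0014]), np.float64(0.11436480327037817), np.float64(0.0001408383765933094), 917) foot z 0.0832594310702616
shaft (array([0.471 , 0.175 , 0.0688, 0.0435]), np.float64(0.032265731961966235), np.float64(9.279998703350979e-05), 14)
strap th 1.5014999425816478 7187
```

View pics/wrist11.png

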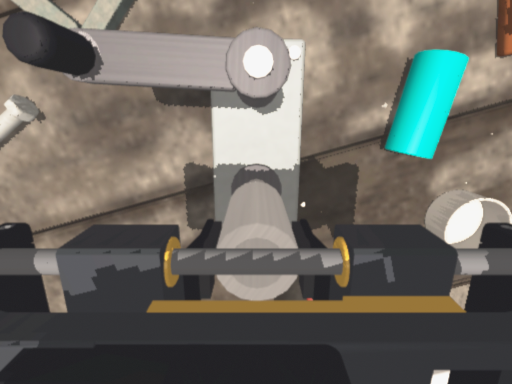

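The sleeve's foot is at z=0.083, already over the taper with no side force. I shift x by -1.5 mm and go on down.

{"method": "send_rows", "body": {"fingers": [0.3, 0.3, 0.3, 0.3, 0.3, 0.3, 0.3], "dp": [[-1.5, 0, 0], [-1.5, 0, -6], [-1.5, 0, -12], [-1.5, 0, -18], [-1.5, 0, -24], [-1.5, 0, -30], [-1.5, 0, -35]], "turn": [[0, 0.003, 0], [0, 0.003, 0], [0, 0.003, 0], [0, 0.003, 0], [0, 0.003, 0], [0, 0.003, 0], [0, 0.003, 0]]}}

```text
time_s: 18.4
position: [0.4711, 0.1761, 0.1024]
tcp_rot: [[-0.002, 0.962, -0.271], [-0.005, -0.271, -0.962], [-1.0, -0.0, 0.005]]
force: [-0.1, 0.4, -1.7]
opening: 0.493
```

```bash
python3 snap.py wrist 12;  python3 fits.py wrist12 "list(__import__('rig').bot.read_state()['position'])"
```

```text
wrist 12 18.4 [0.47110092 0.17612164 0.1024368 ] [-0.10554699  0.36022627 -1.7242664 ]
sleeve (array([ 0.4705,  0.175 ,  0.0004, -0.0016]), np.float64(0.07794697129516247), np.float64(0.00013454919322452262), 912) foot z 0.048220231181680416
shaft (array([0.469 , 0.1754, 0.099 , 0.2042]), np.float64(0.08320319165057162), np.float64(0.00020090594498499512), 46)
strap th 1.4373552940254686 12779
```

{"method": "send_rows", "body": {"fingers": [0.3, 0.3, 0.3, 0.3, 0.3, 0.3], "dp": [[0, 0, -5], [0, 0, -10], [0, 0, -14], [0, 0, -18], [0, 0, -21], [0, 0, -22]], "turn": [[0, 0, 0], [0, 0, 0], [0, 0, 0], [0, 0, 0], [0, 0, 0], [0, 0, 0]]}}

```text
time_s: 18.95
position: [0.4704, 0.1759, 0.0792]
tcp_rot: [[-0.004, 0.962, -0.271], [-0.005, -0.271, -0.962], [-1.0, -0.003, 0.006]]
force: [0.6, -0.1, -2.7]
opening: 0.492
```

{"method": "send_rows", "body": {"fingers": [0.3, 0.3, 0.3], "dp": [[0, 0, -1], [0, 0, -2], [0, 0, -3]], "turn": [[0, 0, 0], [0, 0, 0], [0, 0, 0]]}}

```text
time_s: 19.2
position: [0.4705, 0.1761, 0.0781]
tcp_rot: [[-0.003, 0.963, -0.271], [-0.005, -0.271, -0.962], [-1.0, -0.002, 0.006]]
force: [-4.7, -0.3, 23.1]
opening: 0.493
```

Firm contact at z=0.078: 23 N upward, and that height is exactly the home position. I ease off a little and open.

{"method": "send_rows", "body": {"fingers": [0.3, 0.6, 0.7, 0.8, 0.8, 0.8], "dp": [[0, 0, 1], [0, 0, 1], [0, 0, 1], [0, 0, 1], [0, 0, 1], [0, 0, 1]], "turn": [[0, 0, 0], [0, 0, 0], [0, 0, 0], [0, 0, 0], [0, 0, 0], [0, 0, 0]]}}

```text
time_s: 19.7
position: [0.4705, 0.1761, 0.079]
tcp_rot: [[-0.003, 0.962, -0.271], [-0.005, -0.271, -0.962], [-1.0, -0.002, 0.006]]
force: [-0.4, -0.5, -0.2]
opening: 0.757
```

{"method": "send_rows", "body": {"fingers": [0.8, 0.8, 0.8, 0.8, 0.8, 0.8, 0.8, 0.8], "dp": [[0, 0, 8], [0, 0, 20], [0, 0, 40], [0, 0, 70], [0, 0, 100], [0, 0, 130], [-15, 0, 150], [-30, 0, 150]], "turn": [[0, 0, 0], [0, 0, 0], [0, 0, 0], [0, 0, 0], [0, 0, 0], [0, 0, 0], [0, 0, 0], [0, 0, 0]]}}

```text
time_s: 20.37
position: [0.4439, 0.1766, 0.2338]
tcp_rot: [[0.008, 0.962, -0.272], [-0.004, -0.272, -0.962], [-1.0, 0.008, 0.001]]
force: [-0.2, 0.4, -0.2]
opening: 0.797
```

```bash
python3 snap.py wrist 13; python3 snap.py side 13
python3 - <<'E'
from fits import *
for n in("wrist13","side13"):
    P=np.load(f"pics/{n}.npz")["P"].reshape(-1,3);P=P[~np.isnan(P).any(1)]
    d=np.hypot(P[:,0]-.4708,P[:,1]-.1752); q=P[(d<.026)&(P[:,2]>.03)&(P[:,2]<.108)&(d>.018)]
    t=P[(d<.021)&(P[:,2]>.105)&(P[:,2]<.135)]
    print(n,cyl(q,.022,(.4708,.1752)),"top z",np.median(t[:,2]) if len(t) else None,len(t))
c=np.load('pics/side13.npz')['img']; cv2.imwrite('pics/s13c.png',cv2.resize(c[120:240,170:300],None,fx=4.5,fy=4.5))
E
python3 fits.py wrist13 "list(__import__('rig').bot.read_state()['position'])" 2>&1|tail -1
```

```text
wrist 13 20.3667 [0.44394764 0.17657846 0.23378434] [-0.16527633  0.42815791 -0.19759355]
side 13 20.4167 [0.43795408 0.17629579 0.23147552] [-3.8717154   0.19277929 -0.56015658]
wrist13 (array([ 0.4707,  0.1747, -0.0007,  0.0026]), np.float64(0.07296338594260128), np.float64(0.0001093382917371627), 139) top z 0.1134302028850222 810
side13 (array([0.4723, 0.1766, 0.0002, 0.0068]), np.float64(0.07029150354624447), np.float64(0.0009776732329786486), 173) top z 0.11197436661342147 50
ValueError: zero-size array to reduction operation minimum which has no identity
```

View pics/wrist13.png

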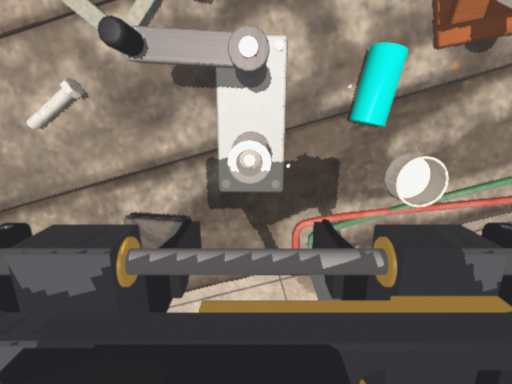

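View pics/s13c.png

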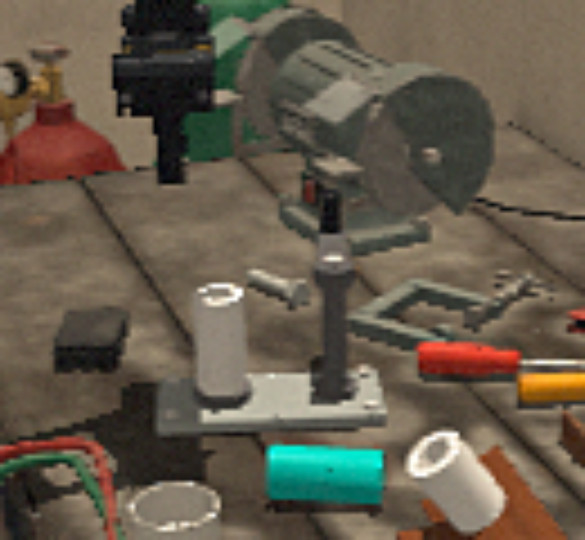

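The sleeve is home. Its top reads 0.1134 m in the wrist view (the plate reads 0.8 mm low there too) and it stands upright, with a tilt slope of at most 0.003. The strap is still aside at about 1.62 rad. Now to the knob.

{"method": "send_rows", "body": {"fingers": [0.6, 0.55, 0.5, 0.5, 0.5, 0.5, 0.5, 0.5, 0.5, 0.5], "dp": [[10, 5, 5], [25, 10, 8], [40, 16, 8], [55, 22, 8], [70, 28, 8], [85, 35, 8], [100, 42, 8], [115, 48, 8], [130, 54, 8], [145, 60, 8]], "turn": [[0, 0, 0.12], [0, 0, 0.24], [0, 0, 0.36], [0, 0, 0.48], [0, 0, 0.6], [0, 0, 0.72], [0, 0, 0.84], [0, 0, 0.96], [0, 0, 1.08], [0, 0, 1.2]]}}

```text
time_s: 21.3
position: [0.5843, 0.2363, 0.237]
tcp_rot: [[0.002, 0.596, 0.803], [-0.006, 0.803, -0.596], [-1.0, -0.003, 0.005]]
force: [0.4, -0.1, 0.7]
opening: 0.495
```

Run:
```python
from rel import *
def V(d): 
    d=np.deg2rad(d); return goalR([0,0,1],[np.cos(d),np.sin(d),0])
rel([.599,.2424,.2],V(-18.5)); rel([.599,.2424,.139],V(-18.5))
```

```text
pos [0.584 0.236 0.237] dp [ 14.669   6.087 -37.005] turn [0.005 0.003 0.316] F [ 0.41  -0.143  0.715] 21.3
pos [0.584 0.236 0.237] dp [ 14.669   6.087 -98.005] turn [0.005 0.003 0.316] F [ 0.41  -0.143  0.715] 21.3
```

{"method": "send_rows", "body": {"fingers": [0.55, 0.55, 0.55, 0.55, 0.55, 0.55], "dp": [[5, 2, 0], [10, 4, -10], [15, 6, -25], [15, 6, -37], [15, 6, -37], [15, 6, -37]], "turn": [[0, 0, 0.11], [0, 0, 0.22], [0.005, 0.003, 0.316], [0.005, 0.003, 0.316], [0.005, 0.003, 0.316], [0.005, 0.003, 0.316]]}}

```text
time_s: 21.8
position: [0.5984, 0.2419, 0.1983]
tcp_rot: [[-0.004, 0.319, 0.948], [-0.001, 0.948, -0.32], [-1.0, -0.002, -0.003]]
force: [-1.0, 1.1, 0.2]
opening: 0.547
```

Run:
```python
from rel import *
from snap import snap
def V(d): 
    d=np.deg2rad(d); return goalR([0,0,1],[np.cos(d),np.sin(d),0])
rel([.599,.2424,.139],V(-18.5)); snap("wrist","14")
```

```text
pos [0.598 0.242 0.198] dp [  0.638   0.472 -59.331] turn [ 0.001 -0.004  0.002] F [-1.046  1.061  0.218] 21.8
wrist 14 21.8 [0.598 0.242 0.198] [-1.046  1.061  0.218]
```

View pics/wrist14.png

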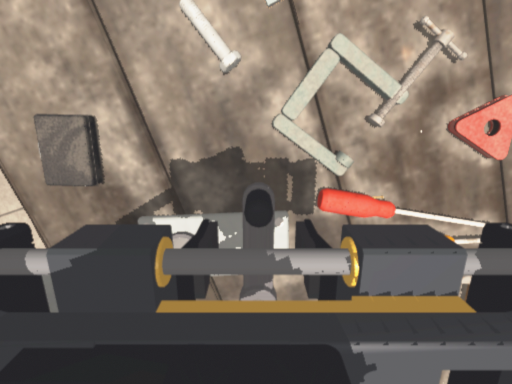

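The knob at (258,205) is centred between the fingers. I descend and close the cage.

{"method": "send_rows", "body": {"fingers": [0.55, 0.55, 0.55, 0.55, 0.5, 0.4, 0.35, 0.33], "dp": [[1, 0, -15], [1, 0, -30], [1, 0, -45], [1, 0, -58], [1, 0, -58], [1, 0, -58], [1, 0, -58], [1, 0, -58]], "turn": [[0, 0, 0], [0, 0, 0], [0, 0, 0], [0, 0, 0], [0, 0, 0], [0, 0, 0], [0, 0, 0], [0, 0, 0]]}}

```text
time_s: 22.52
position: [0.601, 0.2423, 0.1431]
tcp_rot: [[0.001, 0.319, 0.948], [-0.0, 0.948, -0.319], [-1.0, 0.0, 0.001]]
force: [-0.7, -0.5, 0.8]
opening: 0.375
```

Run:
```python
from rel import *
p=bot.read_state()["position"]*1000; print(p,bot.read_state()["opening"])
C=np.array([566.6,147.8])
for i in range(15):
    th=1.625-.11*i; a=np.deg2rad(163.8)-th; print(i,round(th,3),(C+100*np.array([np.cos(a),np.sin(a)])).round(1),(C+100*np.array([np.cos(a),np.sin(a)])-p[:2]).round(0))
```

```text
[601.019 242.349 143.072] 0.37467243396911376
0 1.625 [599.7 242.2] [-1. -0.]
1 1.515 [589.1 245.2] [-12.   3.]
2 1.405 [578.3 247.1] [-23.   5.]
3 1.295 [567.3 247.8] [-34.   5.]
4 1.185 [556.3 247.3] [-45.   5.]
5 1.075 [545.5 245.5] [-56.   3.]
6 0.965 [534.9 242.6] [-66.   0.]
7 0.855 [524.6 238.6] [-76.  -4.]
8 0.745 [514.9 233.4] [-86.  -9.]
9 0.635 [505.8 227.2] [-95. -15.]
10 0.525 [497.5 220.1] [-104.  -22.]
11 0.415 [490. 212.] [-111.  -30.]
12 0.305 [483.4 203.2] [-118.  -39.]
13 0.195 [477.8 193.8] [-123.  -49.]
14 0.085 [473.3 183.8] [-128.  -59.]
```

{"method": "send_rows", "body": {"fingers": [0.33, 0.33, 0.33, 0.33, 0.33, 0.33, 0.33, 0.33, 0.33, 0.33], "dp": [[-1, 0, -2], [-12, 3, -2], [-23, 5, -2], [-34, 5, -2], [-45, 5, -2], [-56, 3, -2], [-66, 0, -2], [-76, -4, -2], [-86, -9, -2], [-95, -15, -2]], "turn": [[0, 0, 0], [0, 0, 0.11], [0, 0, 0.22], [0, 0, 0.33], [0, 0, 0.44], [0, 0, 0.55], [0, 0, 0.66], [0, 0, 0.77], [0, 0, 0.88], [0, 0, 0.99]]}}

```text
time_s: 23.35
position: [0.5066, 0.2277, 0.1421]
tcp_rot: [[0.004, -0.622, 0.783], [0.002, 0.783, 0.622], [-1.0, -0.001, 0.004]]
force: [1.2, 0.7, -0.5]
opening: 0.328
```

Run:
```python
from rel import *
p=bot.read_state()["position"]*1000; print(p,bot.read_state()["opening"])
C=np.array([566.6,147.8])
for th in (.6,.5,.4,.3,.2,.1,0.03,-.02):
    a=np.deg2rad(163.8)-th; print(th,(C+100*np.array([np.cos(a),np.sin(a)])-p[:2]).round(0))
```

```text
[506.611 227.675 142.116] 0.3275400308871831
0.6 [-4. -3.]
0.5 [-11.  -9.]
0.4 [-18. -17.]
0.3 [-24. -25.]
0.2 [-29. -33.]
0.1 [-33. -43.]
0.03 [-35. -49.]
-0.02 [-37. -54.]
```

{"method": "send_rows", "body": {"fingers": [0.33, 0.33, 0.33, 0.33, 0.33, 0.33, 0.33, 0.33, 0.33], "dp": [[-4, -3, -2], [-11, -9, -2], [-18, -17, -2], [-24, -25, -2], [-29, -33, -2], [-33, -43, -2], [-35, -48, -2], [-36, -51, -2], [-36, -51, -2]], "turn": [[0, 0, 0.025], [0, 0, 0.125], [0, 0, 0.225], [0, 0, 0.325], [0, 0, 0.425], [0, 0, 0.52], [0, 0, 0.58], [0, 0, 0.61], [0, 0, 0.61]]}}

```text
time_s: 24.1
position: [0.4708, 0.1763, 0.1409]
tcp_rot: [[0.004, -0.958, 0.286], [0.004, 0.286, 0.958], [-1.0, -0.002, 0.005]]
force: [0.4, 0.0, -0.1]
opening: 0.332
```

Run:
```python
from snap import *
st,c,P=snap("scene","15"); print(st["opening"]); cv2.imwrite("pics/c15.png",cv2.resize(c["img"][90:230,130:290],None,fx=4,fy=4))
```

```text
scene 15 24.1 [0.47081947 0.17628574 0.14085976] [ 0.43096363  0.00275654 -0.09296426]
0.33155735560000765
```

View pics/c15.png

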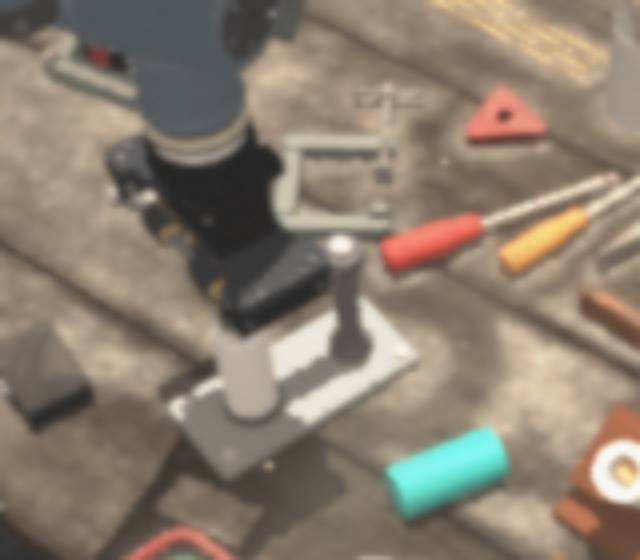

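The strap is back over the sleeve. I push it a few millimetres more to its stop, watching the force.

{"method": "send_rows", "body": {"fingers": [0.33, 0.33, 0.33], "dp": [[-0.5, -2, 0], [-1, -4, 0], [-1, -4, 0]], "turn": [[0, 0, 0], [0, 0, 0], [0, 0, 0]]}}

```text
time_s: 24.4
position: [0.4706, 0.1732, 0.1412]
tcp_rot: [[0.005, -0.957, 0.288], [0.006, 0.288, 0.957], [-1.0, -0.004, 0.007]]
force: [-0.2, 3.3, 1.0]
opening: 0.332
```

There is 3.3 N back against the push, so the strap is at its stop. I open and lift away.

{"method": "send_rows", "body": {"fingers": [0.4, 0.5, 0.6, 0.65, 0.65, 0.65, 0.65, 0.65, 0.65, 0.65], "dp": [[0, 2, 0], [0, 3, 0], [0, 3, 0], [0, 3, 2], [0, 3, 20], [0, 3, 45], [0, 3, 75], [0, 3, 110], [-30, 3, 140], [-60, 0, 160]], "turn": [[0, 0, 0], [0, 0, 0], [0, 0, 0], [0, 0, 0], [0, 0, 0], [0, 0, 0], [0, 0, 0], [0, 0, 0], [0, 0, 0], [0, 0, 0]]}}

```text
time_s: 25.23
position: [0.4124, 0.1734, 0.304]
tcp_rot: [[0.01, -0.957, 0.289], [0.006, 0.289, 0.957], [-1.0, -0.008, 0.009]]
force: [-0.3, 0.2, -0.1]
opening: 0.65
```

{"method": "send_rows", "body": {"fingers": [0.65, 0.65, 0.65, 0.65, 0.65], "dp": [[-20, 0, 10], [-30, 0, 10], [-30, 0, 10], [-30, 0, 10], [-30, 0, 10]], "turn": [[0, 0, 0], [0, 0, 0], [0, 0, 0], [0, 0, 0], [0, 0, 0]]}}

```text
time_s: 25.65
position: [0.3832, 0.1732, 0.3131]
tcp_rot: [[0.01, -0.957, 0.289], [0.006, 0.289, 0.957], [-1.0, -0.008, 0.008]]
force: [-0.6, -0.4, -0.4]
opening: 0.648
```

```bash
python3 snap.py wrist 16; python3 snap.py side 16; python3 snap.py scene 16
python3 - <<'E'
from fits import *
from fit import circ
for n in("wrist16","side16","scene16"):
    P=np.load(f"pics/{n}.npz")["P"].reshape(-1,3);P=P[~np.isnan(P).any(1)]
    d=np.hypot(P[:,0]-.4708,P[:,1]-.1752); q=P[(d<.026)&(P[:,2]>.03)&(P[:,2]<.108)&(d>.012)]
    if len(q)>10: print(n,cyl(q,.022,(.4708,.1752)),q[:,2].max())
    k=P[(d<.02)&(P[:,2]>.134)&(P[:,2]<.162)]
    if len(k)>10:
        c=circ(k,.011,(.4708,.1752)); a=np.arctan2(c[0][1]-.1478,c[0][0]-.5666); print("knob",c,"th",np.deg2rad(163.8)-a)
c=np.load('pics/side16.npz')['img']; cv2.imwrite('pics/s16c.png',cv2.resize(c[140:290,170:330],None,fx=4.5,fy=4)[:600,:800])
E
python3 fit.py >/dev/null
python3 - <<'E'
from fit import *
z=np.load("pics/wrist16.npz")["P"]; stand(z)
E
```

```text
wrist 16 25.65 [0.38319903 0.17324769 0.31312564] [-0.64547448 -0.38813712 -0.4290659 ]
side 16 25.7 [0.38326432 0.17322869 0.31298259] [ 0.01876706 -0.85368429  0.2738656 ]
scene 16 25.75 [0.38323758 0.17322341 0.31296366] [-0.1196956   0.35000023 -0.2168419 ]
wrist16 (array([0.4705, 0.1755, 0.0009, 0.0013]), np.float64(0.0736113494514182), np.float64(0.00018781671408117477), 460) 0.10799983180797046
knob (array([0.4708, 0.1756]), np.float64(0.00020720757975832386), 162) th 0.00016712745289160225
side16 (array([ 0.4726,  0.177 ,  0.0028, -0.0067]), np.float64(0.0709730260244655), np.float64(0.001353386369400935), 212) 0.10776502542006905
knob (array([0.4721, 0.1762]), np.float64(0.0013736715914961957), 35) th 0.009198929056039695
scene16 (array([ 0.4711,  0.1724, -0.002 , -0.0002]), np.float64(0.07110856484514626), np.float64(0.0005841243709268831), 192) 0.1076273710614346
knob (array([0.4713, 0.1725]), np.float64(0.0007610347442636618), 43) th -0.02929122338553558
shaft (array([0.4609, 0.1707]), np.float64(0.0005753091448125964), 136)
knob (array([0.4708, 0.1756]), np.float64(0.0002072075834218352), 162)
bolt 132 [0.5559 0.1497 0.1364] 0.1394202455273058
plate 2467 0.013228585455509312 ((510.103271484375, 164.24322509765625), (90.09016418457031, 199.34217834472656), 73.90426635742188)
```

View pics/wrist16.png

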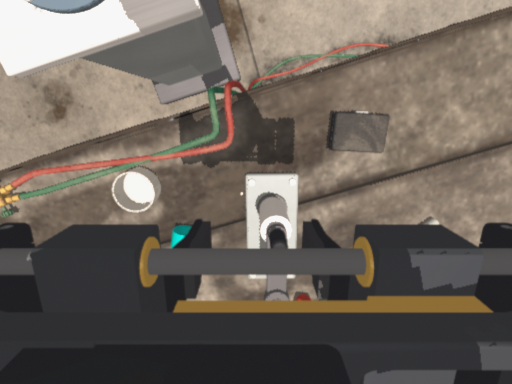

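View pics/s16c.png

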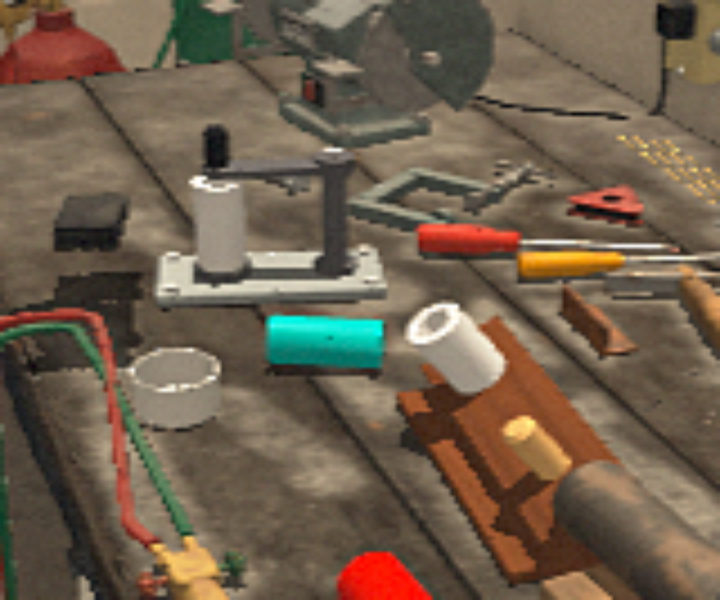

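The sleeve stands on the shoulder (in the crop, from about (218,270) up to (217,185)) with the strap over it. The wrist view reads the strap at 0.000 rad. The short sleeve, tin, case and offcut are where they were, and the gripper is clear. I hand in.

```bash
python3 -c "
from rig import bot
print(bot.hand_in())"
```

```text
the job is handed in; nothing more can be done
None
```

The long sleeve is fully home on the shaft with the strap back over it, and the job is handed in after about 26 s of the 72 s allowed. `hand_in()` gives no verdict, so this rests on my own checks.

**What I did:**
- I swung the strap aside to about 1.62 rad.
- I gripped the long sleeve and drew it off along its peg, then lowered it onto the shaft at no more than about 0.15 m/s, until it met the shoulder with 23 N.
- I released the sleeve, swung the strap back to its stop (about 3 N back against the push) and let go.

**Last checks:**
- **Sleeve:** its top read 113.4 mm against 114 mm, in a view that reads about 0.8 mm low. The wrist view puts its axis within 1 mm of the shaft and within about 0.002 rad of upright.
- **Strap:** 0.000 rad in the wrist view.
- **Bystanders:** the short sleeve, tin, offcut and case look unmoved in the final pictures; I did not measure them again. The gripper is clear of everything.

**What failed or disagreed:**
- My first approach to the sleeve ran joint 6 to its limit, so I backed off and used the half-turned grasp.
- At the end the side and scene views differed from the wrist view by 2–3 mm, and by up to 0.03 rad on the strap. The scene view's first fit of the rack also disagreed, by 4° in yaw and up to 9 mm. I went by the wrist view, whose fits were the cleanest (about 0.2–0.3 mm).

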